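# Lean the repaired card in the sloped carrier and bar it in

## Task

Lift the tall card with the long connector along its top edge out of the slotted rack and lean it in the grey carrier: lower edge fully down on the middle of the ledge, board flat against the sloping back, component side facing out. Once you have let go of it, bring the carrier's raised retaining bar over and let it drop fully home into its keeper, so that the card cannot tip out. Do not let the card fall, and leave the other cards and the things on the bench where they are.

Things in the scene. Friction and masses are not known exactly. Their poses are not given: they have to be found in the camera images.
- card_mid (a point): the card to move: dark circuit board 3 mm thick (x), 100 wide (y), 160 tall (z), about 0.16 kg, upright in the rack. The point is the centre of the board, 80 mm above its lower edge. Axes: z up towards the connector, y across the width, x square to the board; components (up to 15 mm tall) are on the -x side, the +x face is bare
- card_grip (a point): grip point on that card's connector, a beige bar 94 mm wide, 14 high, standing 10 mm out of the component side, flush with the board's top edge. Connector and board together are 13 mm thick along x; the point is in the middle of that, 8 mm below the top edge, 5 mm to the -x side of the board's middle plane, 72 mm above card_mid. Axes as card_mid
- rack: grey slotted rack, fixed: base 200 (x) x 116 mm (y), side walls 80 mm high with upright grooves 4.5 mm wide that hold cards by their side edges; raise a card straight up 80 mm to clear it. Origin: centre of its underside. Three cards stand 65 mm apart along its x in varying order, components to -x; the other two are at least 40 mm lower than the tall one
- seat (a point): seat of the carrier, fixed: middle of the corner line where ledge meets sloping back, 34 mm above the bench. z runs up the back, which leans 20 degrees from upright; x square to the back, pointing to its rear (open front to -x); y along the ledge. Ledge 150 mm long, square to the back, 29 mm deep to a lip 10 mm high. The back is 95 mm high
- carrier: grey steel card carrier, fixed, base 165 x 206 mm; origin: centre of its underside, x to its rear, y along the ledge. Posts 103 mm high stand at y +95 and -95 mm, x -47 mm; everything else on it is below 130 mm. A seated card has its lower edge on the ledge, bare face on the back, axes along the seat's, card_mid at x -1.5, y 0, z 80 mm from the seat
- bar (a joint): angle of the retaining bar about its pivot: 0 = home, lying level across the carrier's front in the U-shaped keeper on the -y post; 1.57 = upright; 1.95 = stop. It starts raised past upright, 1.7 to 1.95, its end then some 330 mm above the bench. Near upright slight friction holds it; further over it falls by its own weight (0.15 kg)
- knob (a point): middle of the black round knob near the bar's free end: 18 mm diameter, 38 mm long, standing out to the carrier's front, 235 mm from the pivot. x is the knob's axis, pointing to the carrier's rear; y points from knob to pivot. The bar is flat steel 6 x 14 mm, its middle plane 24 mm behind this point. With the bar home the knob is 45 mm beyond the -y post
- pivot (a point): pivot of the retaining bar, in the bar's middle plane, on the carrier's +y post, 95 mm above the bench. Axes are the carrier's: x level to its rear, y along the ledge, z up. The bar swings in the upright y-z plane through this point: from level towards -y (home) up over the top to slightly beyond upright on the +y side
- card: the same card as card_mid; origin in the middle of its lower edge
- heatsink_card_mid (a point): another card, standing in the rack: board 3 x 100 x 115 mm with a black finned heat sink on its face and no connector; the point is the centre of the board. Leave it
- transformer_card_mid (a point): another card, standing in the rack: board 3 x 100 x 120 mm with a transformer block and one small 26 mm wide terminal at one top corner; the point is the centre of the board. Leave it
- screwdriver: black-handled screwdriver 190 mm long lying on the bench. Leave it
- cutters: small side cutters with black grips, 145 mm long, lying on the bench. Leave them
- tub: square white plastic tub 85 x 95 mm, 75 mm high. Leave it
- spare_board: L-shaped bare main board, 150 x 115 mm, lying flat. Leave it
- flux: small clear bottle with white cap, 44 mm diameter, 100 mm high. Leave it
- meter: orange multimeter 190 x 90 x 40 mm lying flat. Leave it

How it is judged:
By the outcome, as a careful person would: the job done as asked, in the order asked, and still so for the second after the job is handed in, with the robot touching nothing.
It also fails if it takes over 72 s, if anything falls off the work surface, if the arm or the gripper's body presses on something with over 40 N, if the wrist force passes 120 N, or if a joint passes its speed limit or range.

## Robot

A 6-joint arm with a two-finger parallel gripper is mounted at the origin on the work surface. World frame = base frame: x ahead of the robot, y to its left, z up, the work surface at z = 0. Lengths are in mm, angles in degrees, forces in N, time in s.
With the tool pointing down it reaches from about 300 to 850 mm from the base axis. Payload 4.2 kg.
Tool frame: the origin (TCP) lies at the very end of the fingers, on their centre line; the grasp point (between the pads) lies 19 mm behind it; z points along the fingers, y is the line along which they close (so a half turn about z gives the same grasp; the last joint's range is limited). The gripper opens to 91 mm and grips with 3 to 60 N. Pads are 32 mm wide; open, the fingers measure 118 mm over their backs; the gripper's body (76 mm by 178 mm) begins 60 mm behind the grasp point.
Start: joints at [72.078, 18.312, 89.639, -0, 72.044, -1.146], TCP at [165.968, 550.547, 178.576] pointing down, gripper open.
Joint ranges: [-177.97, 177.97], [-48.28, 115.42], [12.27, 149.76], [-77.06, 257.06], [2.81, 150.46], [-146.56, 146.56]. Speed limits (degrees/s): [147.25, 147.25, 180, 180, 180, 180].

## Interface

Orientations are given as [roll, pitch, yaw] about the fixed x, y, z axes, in that order (R = Rz(yaw) Ry(pitch) Rx(roll)).
In Python, from workcell import * gives the robot as it stands.
- The arm moves only by the tool move_arm, never from a script. Its argument "motion" is a list of rows, each a list of 3 entries, a list of its own where there are three numbers: the finger opening in mm, from 0 to 91.2, then the shift along the world's x, y, z in units of 25 mm (1.0 is 25 mm), then the turn, a rotation vector about the world's x, y, z in units of 4 degrees (1.0 is 4 degrees). In form: [[grip, [x, y, z], [ax, ay, az]], ...]. A call has 1 to 20 rows; each row shifts and turns the commanded pose from where the row before left it; what a row does not reach is not made up. A row lasts 1/12 s, in which the tool goes at most 41.7 mm and 7.16 degrees, less where a joint would pass 70% of its speed; a pose out of reach is approached as far as the arm can. A call with a number of a shift or a turn outside -1 to 1 is refused whole. A call with a gripper value outside its range is refused whole. The fingers move at their own pace and stop on an object; "grip_force" is the grip in N (left out, the last holds). Time passes only in rows, so rows that do not move let the fingers close. It gives the time, the measured TCP pose, the force, the opening and the grip force at its end, in the units of the state.
- state(): the state, without advancing time (a new reading comes with each control period).
- grab_frame(name): name is "scene" or "top" or "wrist"; returns the picture (384x512x3 uint8, blue, green, red); there is no depth.
- camera_info(name): a dict with "fx", "fy", "cx", "cy" (pixels), "rvec" (rotation vector, rad) and "tvec" (3), from world to camera coordinates, as OpenCV has them. Camera axes: x right, y down, z forward; pixel columns grow to the right and rows downward; lengths in mm; the calibration is good to about 2 mm. The wrist camera is an equidistant fisheye: a pixel r from the principal point sees the ray r / f radians off the axis. A picture is of the moment at which its call begins: read the wrist's pose just before it. camera_info takes no time and is no camera call; for the wrist camera it gives the pose at the moment of the call.
- job_done(): hands the job in; it is judged then, once.
The state is a dict: "time_s": time; "qpos": joint angles; "qvel": joint speeds; "effort": joint torques, N m; "ee_pos": TCP position; "ee_rot": TCP orientation; "force": force on the tool from outside, world axes, zero at the start; "torque": the same for the moment, N m; "gripper_width": finger opening in mm; "gripper_force": force on a finger pad.
Only numpy, scipy, OpenCV 4.12 (cv2) and the standard library are available. Lean on these libraries where they do the work, as an engineer would, in place of code of your own. Each camera call takes 0.05 s, during which the arm holds its last target. There are 200 camera calls.

## Working session

There is one attempt and no reset: what is moved stays moved. The work goes in short steps, Python scripts to look and compute and a tool call to move; the robot and the scene stay as the last step left them, time stands still between calls to the robot, and variables do not carry over. Pictures are saved under pics/ and viewed, at most 10 in all, crops included, and the job is handed in when it is done.

Besides the shell and the picture viewer there is one more tool, called after "Emit:" as name(argument=value, ...), one argument or row to a line, values as JSON. move_arm: Moves the arm, as the interface text tells. Shifts and turns lie within -1 to 1; 1 stands for 25 mm of shift or 4 degrees of turn. Its arguments: {"type":"object","properties":{"motion":{"type":"array","items":{"type":"array"}},"grip_force":{"type":"number"}},"required":["motion"]}

```bash
mkdir -p pics; ls; python3 - <<'E'
from workcell import *
import cv2,numpy as np
print(state())
a=grab_frame("scene");b=grab_frame("top")
for n in("scene","top","wrist"):print(n,camera_info(n))
cv2.imwrite("pics/s0.png",a);cv2.imwrite("pics/t0.png",b)
cv2.imwrite("pics/sA.png",cv2.resize(a,(800,600),interpolation=cv2.INTER_CUBIC));cv2.imwrite("pics/tA.png",cv2.resize(b,(800,600),interpolation=cv2.INTER_CUBIC))
E
```

```text
pics
{'time_s': 0.0, 'qpos': array([ 7.20804063e+01,  1.83502678e+01,  8.97081441e+01, -6.77317167e-04,
        7.20445558e+01, -1.14561165e+00]), 'qvel': array([-0.01550097,  0.00540991,  0.02069459,  0.06000691,  0.05806651,
        0.01465441]), 'effort': array([-9.22303479e-04, -4.12457335e+01, -2.31975138e+01,  7.25967879e-02,
        4.58420464e-02, -1.27477792e-04]), 'ee_pos': array([165.76181441, 549.97171883, 177.72234499]), 'ee_rot': array([-1.79897040e+02, -1.41484416e-03,  1.63226226e+02]), 'force': array([ 1.0588687 , -0.2082571 , -0.65987279]), 'torque': array([-0.00648696,  0.03151381, -0.01511079]), 'gripper_force': 0.0, 'gripper_width': 91.27890203944244}
scene {'fx': 450.6826791679414, 'fy': 450.6826791679414, 'cx': 260.0334103700329, 'cy': 193.0769645831968, 'rvec': array([ 1.42495451,  2.36078236, -0.69768575]), 'tvec': array([ 211.22259912, -318.33449466, 1787.06898955])}
top {'fx': 375.80988970608905, 'fy': 375.80988970608905, 'cx': 253.16310362044783, 'cy': 191.77713147433153, 'rvec': array([ 2.20362624, -2.14519167,  0.1300216 ]), 'tvec': array([  -9.11014773,  485.05294771, 1351.81389961])}
wrist {'fx': 297.3186396354542, 'fy': 297.3186396354542, 'cx': 255.7920903548257, 'cy': 196.23735944829008, 'rvec': array([-2.33400038, -1.7356531 , -0.24174583]), 'tvec': array([-573.76294872,  -31.2594161 ,  390.70324789])}
```

View pics/sA.png

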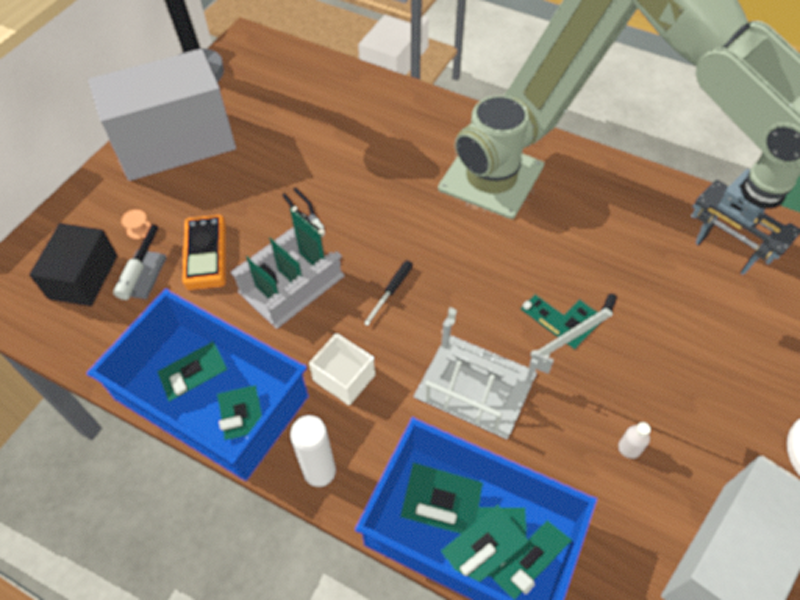

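View pics/tA.png

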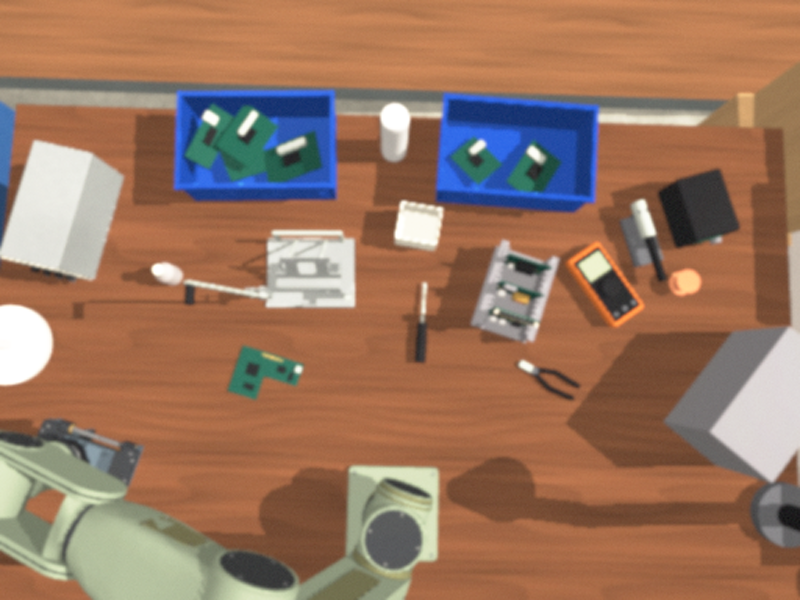

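The top view shows the rack near (515,290), with the tall card at its end nearest the robot (510,318). The carrier is near (312,272), and its bar points left to the knob at (190,295). I'll put these into world coordinates and look at the rack crops.

```bash
cat > h.py <<'E'
import cv2,numpy as np
from scipy.spatial.transform import Rotation as Ro
def ray(ci,p,fish=False):
    R=cv2.Rodrigues(np.array(ci["rvec"]))[0];t=np.array(ci["tvec"])
    d=np.array([(p[0]-ci["cx"])/ci["fx"],(p[1]-ci["cy"])/ci["fy"],1.])
    if fish:
        r=np.hypot(d[0],d[1]);d=np.array([d[0]/r*np.sin(r),d[1]/r*np.sin(r),np.cos(r)]) if r>1e-9 else np.array([0,0,1.])
    return -R.T@t,R.T@d/np.linalg.norm(d)
def onz(ci,p,z,fish=False):
    o,d=ray(ci,p,fish);return o+d*(z-o[2])/d[2]
def tri(rs):
    A=sum(np.eye(3)-np.outer(d,d) for o,d in rs);b=sum((np.eye(3)-np.outer(d,d))@o for o,d in rs)
    x=np.linalg.solve(A,b);return x,[np.linalg.norm(np.cross(x-o,d)) for o,d in rs]
def proj(ci,X,fish=False):
    R=cv2.Rodrigues(np.array(ci["rvec"]))[0];c=R@np.array(X,float)+ci["tvec"]
    r=np.hypot(c[0],c[1]);k=np.arctan2(r,c[2])/r if fish else 1/c[2]
    return np.array([ci["fx"]*c[0]*k+ci["cx"],ci["fy"]*c[1]*k+ci["cy"]])
E
python3 - <<'E'
from workcell import *
from h import *
t=camera_info("top");s=camera_info("scene")
k=.64
for n,p,z in [("rack c",(515,290),60),("card top",(512,318),165),("carrier",(312,272),30),("knob",(190,295),300),("pivot",(265,292),95),("tub",(418,226),75),("driver",(422,320),10)]:
    print(n,onz(t,np.array(p)*k,z).round())
a=cv2.imread("pics/s0.png");b=cv2.imread("pics/t0.png")
r=lambda im,x,y,w,h:cv2.resize(im[y:y+h,x:x+w],(400,400),interpolation=cv2.INTER_CUBIC)
cv2.imwrite("pics/c1.png",np.vstack([np.hstack([r(b,290,145,80,80),r(a,140,125,90,90)])]))
E
```

```text
rack c [ 511. -269.   60.]
card top [ 438. -240.  165.]
carrier [544. 201.  30.]
knob [454. 391. 300.]
pivot [487. 295.  95.]
tub [651. -42.  75.]
driver [440. -60.  10.]
```

View pics/c1.png

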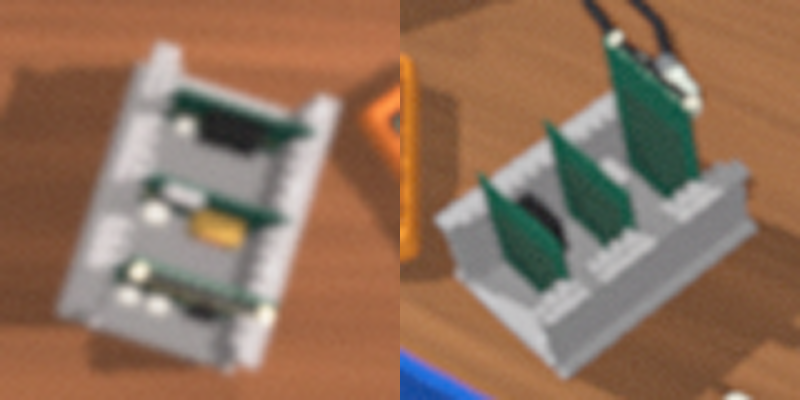

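The crops show the tall card is the one nearest the robot, with its beige connector on the robot side. In the top image its ends are near (318,199) and (343,208). In the scene image they are near (188,134) and (206,148).

```bash
python3 - <<'E'
from workcell import *
from h import *
t=camera_info("top");s=camera_info("scene")
A=tri([ray(t,(318,199)),ray(s,(205.7,147.5))]);B=tri([ray(t,(343,207.6)),ray(s,(188.4,133.6))])
print(A,B,(A[0]+B[0])/2, np.degrees(np.arctan2(*(A[0]-B[0])[[1,0]])))
w=camera_info("wrist");st=state();R=Ro.from_euler("xyz",st["ee_rot"],degrees=True).as_matrix()
o,d=ray(w,(w["cx"]+1e-6,w["cy"]),True);print("cam in tool",R.T@(o-st["ee_pos"]),R.T@d)
E
```

```text
(array([ 451.92857643, -207.04298627,  158.99640487]), [np.float64(2.5767812347206425), np.float64(2.576781234720714)]) (array([ 426.02698368, -291.16966023,  156.22537174]), [np.float64(2.1804878193590524), np.float64(2.180487819359123)]) [ 438.97778006 -249.10632325  157.6108883 ] 72.88702936615823
cam in tool [  77.46860823   -0.86229265 -206.10035154] [-0.27412967  0.00105557  0.96169216]
```

Emit:
move_arm(
  motion=[
    [91,[0.33,-0.97,0.2],[0,0,-0.68]],
    [91,[0.33,-0.97,0.2],[0,0,-0.68]],
    [91,[0.33,-0.97,0.2],[0,0,-0.68]],
    [91,[0.33,-0.97,0.2],[0,0,-0.68]],
    [91,[0.33,-0.97,0.2],[0,0,-0.68]],
    [91,[0.33,-0.97,0.2],[0,0,-0.68]],
    [91,[0.33,-0.97,0.2],[0,0,-0.68]],
    [91,[0.33,-0.97,0.2],[0,0,-0.68]],
    [91,[0.33,-0.97,0.2],[0,0,-0.68]],
    [91,[0.33,-0.97,0.2],[0,0,-0.68]],
    [91,[0.33,-0.97,0.2],[0,0,-0.68]],
    [91,[0.33,-0.97,0.2],[0,0,-0.68]],
    [91,[0.33,-0.97,0.2],[0,0,-0.68]],
    [91,[0.33,-0.97,0.2],[0,0,-0.68]],
    [91,[0.33,-0.97,0.2],[0,0,-0.68]],
    [91,[0.33,-0.97,0.2],[0,0,-0.68]],
    [91,[0.33,-0.97,0],[0,0,-0.68]],
  ],
)

```text
time_s: 1.52
ee_pos: [306.6, 137.2, 259.3]
ee_rot: [179.9, 0.0, 116.9]
force: [0.1, 0.2, 0.9]
gripper_width: 91.1
gripper_force: 0.0
```

Emit:
move_arm(
  motion=[
    [60,[0.33,-0.97,0],[0,0,-0.68]],
    [60,[0.33,-0.97,0],[0,0,-0.68]],
    [60,[0.33,-0.97,0],[0,0,-0.68]],
    [60,[0.33,-0.97,0],[0,0,-0.68]],
    [60,[0.33,-0.97,0],[0,0,-0.68]],
    [60,[0.33,-0.97,0],[0,0,-0.68]],
    [60,[0.33,-0.97,0],[0,0,-0.68]],
    [60,[0.33,-0.97,0],[0,0,-0.68]],
    [60,[0.33,-0.97,0],[0,0,-0.68]],
    [60,[0.33,-0.97,0],[0,0,-0.68]],
    [60,[0.33,-0.97,0],[0,0,-0.68]],
    [60,[0.33,-0.97,0],[0,0,-0.68]],
    [60,[0.33,-0.97,0],[0,0,-0.68]],
    [60,[0.33,-0.97,0],[0,0,-0.68]],
    [60,[0.33,-0.97,0],[0,0,-0.68]],
    [60,[0.33,-0.97,0],[0,0,-0.68]],
    [60,[0,0,0],[0,0,0]],
    [60,[0,0,0],[0,0,0]],
    [60,[0,0,0],[0,0,0]],
  ],
)

```text
time_s: 3.1
ee_pos: [437.7, -249.1, 258.1]
ee_rot: [-179.9, -0.0, 73.5]
force: [-0.1, -0.5, 0.3]
gripper_width: 59.7
gripper_force: 0.0
```

```bash
python3 - <<'E'
from workcell import *
from h import *
s=state();w=camera_info("wrist");a=grab_frame("wrist");np.save("w1.npy",w,allow_pickle=True)
print(s["time_s"],s["ee_pos"],s["ee_rot"])
cv2.imwrite("pics/w1.png",a);cv2.imwrite("pics/w1b.png",cv2.resize(a,(800,600),interpolation=cv2.INTER_CUBIC))
print(proj(w,(452,-207,159),1),proj(w,(426,-291,159),1))
E
```

```text
3.1 [ 437.7075398  -249.0681156   258.13095084] [-1.79920589e+02 -4.72172366e-02  7.34808918e+01]
[257.55108368 145.30671315] [256.42541952 225.47418115]
```

View pics/w1b.png

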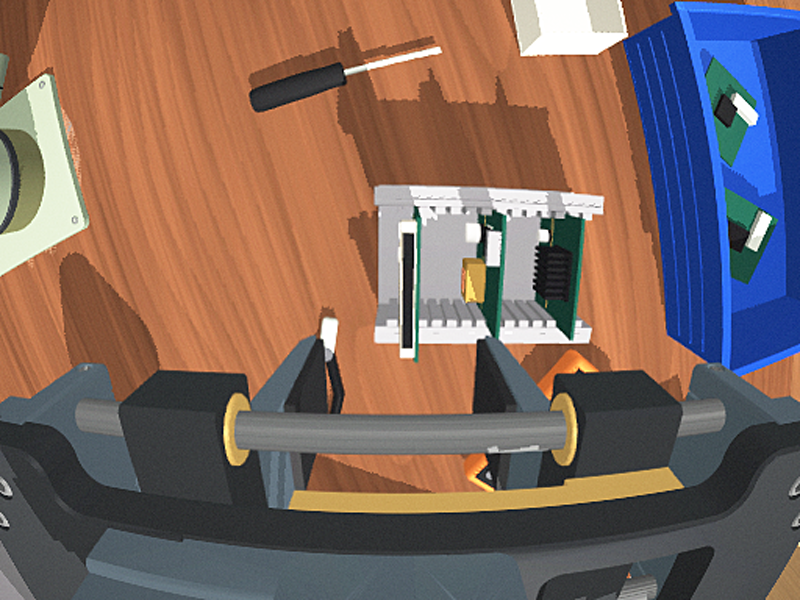

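The wrist view shows the tall card. Its connector is the beige bar from (408,222) to (408,358), and the board is just right of it at column 417, from row 207 to 360. I'll enlarge it for accurate edges.

```bash
python3 - <<'E'
import cv2,numpy as np
a=cv2.imread("pics/w1.png")
c=a[110:240,235:295]
print(c.shape)
cv2.imwrite("pics/w1c.png",cv2.resize(c.transpose(1,0,2),None,fx=6,fy=6,interpolation=cv2.INTER_NEAREST))
E
```

```text
(130, 60, 3)
```

View pics/w1c.png

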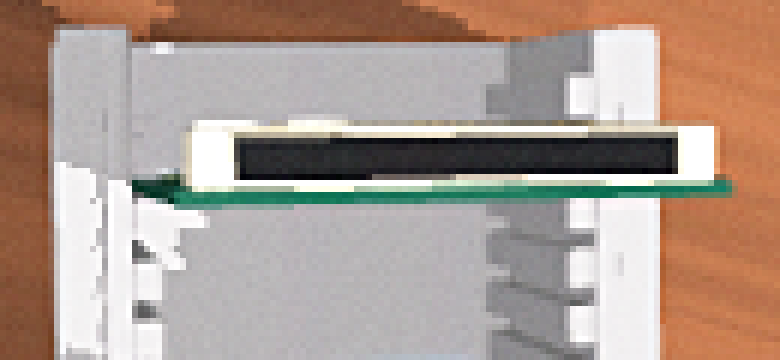

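The crop (transposed) gives the board's bare-side top corners at pixel (col,row) ≈ (269.2,138.8) and (267.5,232). The connector's outer top edge runs from (256,141) to (255.7,229.3).

```bash
python3 - <<'E'
from h import *
w=np.load("w1.npy",allow_pickle=True).item()
for z in (155,160,165,170):
    P=[onz(w,p,z,True) for p in [(269.2,138.8),(267.5,232),(256,141),(255.7,229.3)]]
    e=P[0]-P[1];print(z,np.linalg.norm(e),np.linalg.norm(P[2]-P[3]),np.degrees(np.arctan2(e[1],e[0])),(P[0]+P[1])/2,(P[2]+P[3])/2,(sum(P)/4).round(1), np.linalg.norm((P[0]+P[1])/2-(P[2]+P[3])/2))
E
```

```text
155 103.875961273646 98.22508390916006 73.11993546942459 [ 450.3495983  -253.94889975  155.        ] [ 437.54271381 -249.6670069   155.        ] [ 443.9 -251.8  155. ] 13.503736405420408
160 102.19675226718101 96.63722427793577 73.11993546942459 [ 450.51145078 -252.68123735  160.        ] [ 437.91159624 -248.46856352  160.        ] [ 444.2 -250.6  160. ] 13.2854414744771
165 100.51754326071612 95.04936464671152 73.11993546942459 [ 450.67330325 -251.41357495  165.        ] [ 438.28047867 -247.27012015  165.        ] [ 444.5 -249.3  165. ] 13.067146543533672
170 98.83833425425118 93.46150501548729 73.11993546942459 [ 450.83515573 -250.14591255  170.        ] [ 438.6493611  -246.07167678  170.        ] [ 444.7 -248.1  170. ] 12.848851612590256
```

Emit:
move_arm(
  motion=[
    [60,[0.27,0,0],[0,0,-0.1]],
    [60,[0,0,-0.8],[0,0,0]],
    [60,[0,0,-0.8],[0,0,0]],
    [60,[0,0,-0.8],[0,0,0]],
    [60,[0,0,-0.8],[0,0,0]],
    [60,[0,0,-0.6],[0,0,0]],
    [60,[0,0,-0.6],[0,0,0]],
    [60,[0,0,-0.36],[0,0,0]],
    [40,[0,0,0],[0,0,0]],
    [25,[0,0,0],[0,0,0]],
  ],
)

```text
time_s: 3.98
ee_pos: [445.3, -249.3, 139.9]
ee_rot: [180.0, -0.0, 73.1]
force: [0.0, 0.1, 0.6]
gripper_width: 49.7
gripper_force: 0.0
```

Emit:
move_arm(
  motion=[
    [8,[0,0,0],[0,0,0]],
    [8,[0,0,0],[0,0,0]],
    [8,[0,0,0],[0,0,0]],
    [8,[0,0,0],[0,0,0]],
    [8,[0,0,0],[0,0,0]],
    [8,[0,0,0],[0,0,0]],
  ],
  grip_force=20,
)

```text
time_s: 4.48
ee_pos: [445.0, -249.8, 139.8]
ee_rot: [180.0, 0.0, 73.1]
force: [-0.6, 1.0, -0.1]
gripper_width: 9.9
gripper_force: 0.0
```

```bash
python3 - <<'E'
from workcell import *
from h import *
s=state();print(s["gripper_width"],s["gripper_force"],s["force"])
a=grab_frame("wrist");b=grab_frame("scene");s=state();print(s["gripper_width"],s["gripper_force"],s["force"])
cv2.imwrite("pics/w2.png",a)
cv2.imwrite("pics/w2c.png",np.hstack([cv2.resize(a[100:300,160:360],(400,400),interpolation=cv2.INTER_CUBIC),cv2.resize(b[105:195,140:230],(400,400),interpolation=cv2.INTER_CUBIC)]))
E
```

```text
9.880209128657167 0.0 [-0.60523178  1.03867424 -0.06387984]
8.053565896331607 0.0 [-0.31701321  0.11828735  0.59563528]
```

View pics/w2c.png

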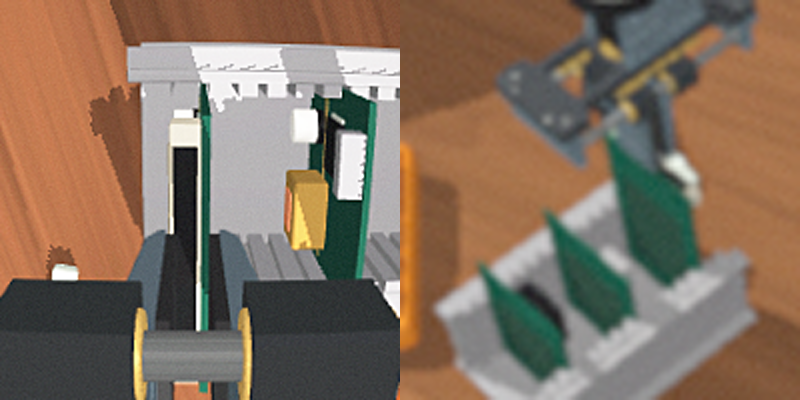

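```bash
python3 - <<'E'
from workcell import *
from h import *
w=camera_info("wrist");s=state();print(s["ee_pos"],s["gripper_width"],-cv2.Rodrigues(w["rvec"])[0].T@w["tvec"])
for z in (0,19,40): print("tool axis pt",z,proj(w,s["ee_pos"]+[0,0,z],1))
for z in (125,135,145,155,165):
    P=onz(w,(263.5,143),z,True);Q=onz(w,(263.5,295),z,True);C=onz(w,(246,157),z,True);D=onz(w,(263,157),z,True)
    print(z,np.linalg.norm(P-Q),P.round(),Q.round(),np.linalg.norm(C-D))
a=cv2.imread("pics/w2.png");cv2.imwrite("pics/w2d.png",cv2.resize(a[130:300,200:310],(517,800)[::1],interpolation=cv2.INTER_NEAREST)[:, :].transpose(1,0,2))
E
```

```text
[ 444.97134434 -249.75099626  139.6371642 ] 8.053565896331607 [ 467.90718924 -176.11180045  345.76236698]
tool axis pt 0 [255.4418838  219.92931738]
tool axis pt 19 [255.37272282 229.71220446]
tool axis pt 40 [255.2810623  242.70659137]
125 132.5092943176676 [ 467. -199.  125.] [ 429. -326.  125.] 12.7259284339242
135 126.5069445453774 [ 467. -198.  135.] [ 431. -319.  135.] 12.149474729066121
145 120.50459477308713 [ 467. -197.  145.] [ 433. -312.  145.] 11.57302102420805
155 114.50224500079689 [ 467. -196.  155.] [ 435. -305.  155.] 10.99656731934998
165 108.49989522850665 [ 467. -195.  165.] [ 436. -299.  165.] 10.4201136144919
```

View pics/w2d.png

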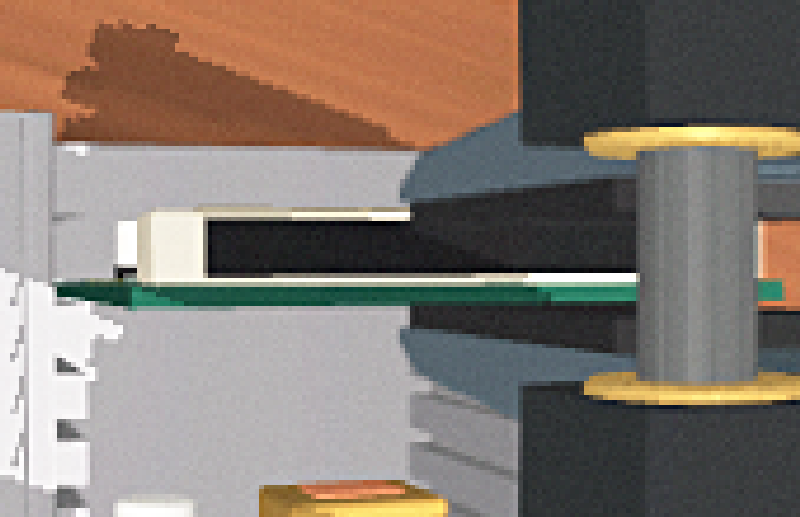

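The fingers reached their 8 mm target with no force, and the card edge looks uncovered. So the fingertips seem to be higher than the reported TCP, or the card is lower than I measured. I'll check against the first scene picture, where both fingertips show at about (700,240) and (745,268) at 800 scale.

```bash
python3 - <<'E'
from workcell import *
from h import *
s=camera_info("scene");w0={'fx':297.3186,'fy':297.3186,'cx':255.792,'cy':196.237,'rvec':np.array([-2.33400038,-1.7356531,-0.24174583]),'tvec':np.array([-573.76294872,-31.2594161,390.70324789])}
T=np.array([165.76,549.97,177.7]);y=np.array([.2886,.9574,0])
for h in (0,20,40): print(h,[(proj(s,T+[0,0,h]+k*y)/.64).round() for k in (-45,45,-58,58)])
# now
st=state();T=st["ee_pos"]
for h in (0,20,40): print("now",h,[((proj(s,T+[0,0,h])-[140,105])*400/90+[400,0]).round()])
for z in(125,145,165):print("card top corners",z,[((proj(s,p)-[140,105])*400/90+[400,0]).round() for p in [(464,-203,z),(436,-300,z)]])
E
```

```text
0 [array([695., 251.]), array([734., 276.]), array([690., 247.]), array([740., 280.])]
20 [array([699., 245.]), array([738., 270.]), array([693., 241.]), array([744., 274.])]
40 [array([702., 239.]), array([743., 264.]), array([696., 235.]), array([749., 268.])]
now 0 [array([648., 177.])]
now 20 [array([645., 160.])]
now 40 [array([641., 143.])]
card top corners 125 [array([689., 230.]), array([601., 158.])]
card top corners 145 [array([687., 213.]), array([597., 141.])]
card top corners 165 [array([684., 196.]), array([594., 124.])]
```

Both checks say the fingertips are about 35 mm above the reported TCP, so I'll reopen, go lower while watching force, and close again.

Emit:
move_arm(
  motion=[
    [45,[0,0,0],[0,0,0]],
    [45,[0,0,0],[0,0,0]],
    [45,[0,0,0],[0,0,0]],
    [45,[0,0,0],[0,0,0]],
    [45,[0,0,-0.3],[0,0,0]],
    [45,[0,0,-0.3],[0,0,0]],
    [45,[0,0,-0.3],[0,0,0]],
    [45,[0,0,-0.3],[0,0,0]],
    [45,[0,0,0],[0,0,0]],
  ],
)

```text
time_s: 5.33
ee_pos: [443.6, -248.9, 107.4]
ee_rot: [-179.8, -0.1, 73.1]
force: [-0.2, 0.1, 0.4]
gripper_width: 44.7
gripper_force: 0.0
```

Emit:
move_arm(
  motion=[
    [8,[0,0,0],[0,0,0]],
    [8,[0,0,0],[0,0,0]],
    [8,[0,0,0],[0,0,0]],
    [8,[0,0,0],[0,0,0]],
    [8,[0,0,0],[0,0,0]],
    [8,[0,0,0],[0,0,0]],
  ],
  grip_force=15,
)

```text
time_s: 5.83
ee_pos: [445.2, -249.8, 109.9]
ee_rot: [179.9, 0.0, 73.1]
force: [-0.9, 0.8, 1.2]
gripper_width: 12.5
gripper_force: 15.0
```

Emit:
move_arm(
  motion=[
    [30,[0,0,0],[0,0,0]],
    [30,[0,0,0],[0,0,0]],
    [30,[0,0,-0.12],[0,0,0]],
    [30,[0,0,-0.12],[0,0,0]],
    [8,[0,0,0],[0,0,0]],
    [8,[0,0,0],[0,0,0]],
    [8,[0,0,0],[0,0,0]],
    [8,[0,0,0],[0,0,0]],
    [8,[0,0,0],[0,0,0]],
    [8,[0,0,0],[0,0,0]],
  ],
  grip_force=30,
)

```text
time_s: 6.67
ee_pos: [445.0, -249.7, 103.5]
ee_rot: [180.0, -0.0, 73.1]
force: [0.6, -0.1, -1.9]
gripper_width: 12.6
gripper_force: 30.0
```

```bash
python3 - <<'E'
from workcell import *
from h import *
s=state();print(s)
a=grab_frame("wrist");b=grab_frame("scene")
cv2.imwrite("pics/w3.png",a);cv2.imwrite("pics/s3.png",b)
# carrier region crops from initial frames (bench unobstructed)
s0=cv2.imread("pics/s0.png");t0=cv2.imread("pics/t0.png")
r=lambda im,x,y,w,h:cv2.resize(im[y:y+h,x:x+w],(400,300),interpolation=cv2.INTER_CUBIC)
cv2.imwrite("pics/q.png",np.vstack([np.hstack([r(a,190,130,133,100),r(b,140,100,100,75)]),np.hstack([r(s0,255,185,147,110),r(t0,105,135,133,100)])]))
E
```

```text
{'time_s': 6.6667, 'qpos': array([-3.05937621e+01,  1.61122926e+01,  1.04547037e+02,  1.96543485e-03,
        5.93383604e+01, -1.36554359e+01]), 'qvel': array([-0.02493426, -0.01914048, -0.04305355,  0.00575291, -0.01774245,
       -0.01028859]), 'effort': array([ 1.45924272e-02, -3.73582828e+01, -2.10237944e+01,  4.82663128e-02,
        1.74066117e-01, -1.00598615e-02]), 'ee_pos': array([ 444.96062177, -249.71117024,  103.47265206]), 'ee_rot': array([ 1.79997356e+02, -1.09745970e-03,  7.30606716e+01]), 'force': array([ 0.56777492, -0.12433216, -1.8700414 ]), 'torque': array([-0.11189376,  0.02325794, -0.02113644]), 'gripper_force': 29.999622702598572, 'gripper_width': 12.648124220515975}
```

View pics/q.png

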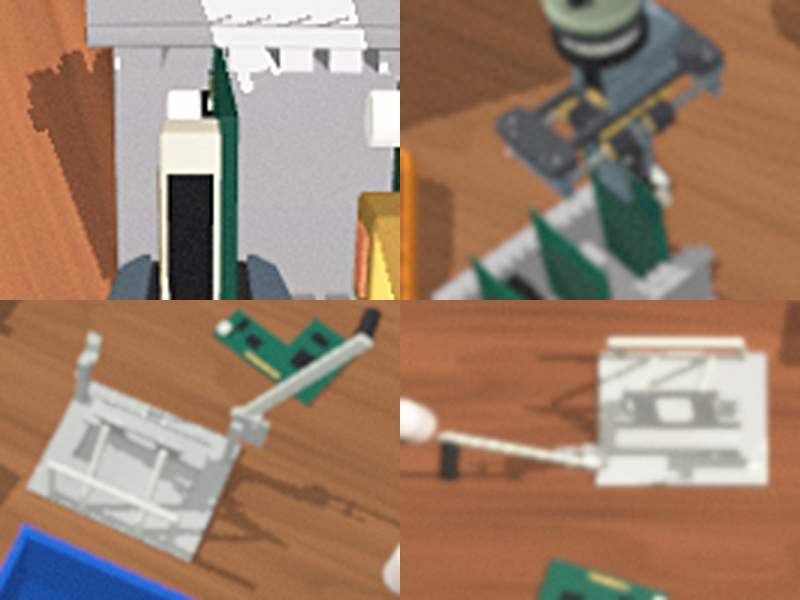

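The wrist view now shows the pads well around the connector. The lower crops show the carrier with its open front towards the robot, and the bar raised at +y. Lifting straight up.

Emit:
move_arm(
  motion=[
    [8,[0,0,0.3],[0,0,0]],
    [8,[0,0,0.4],[0,0,0]],
    [8,[0,0,0.5],[0,0,0]],
    [8,[0,0,0.5],[0,0,0]],
    [8,[0,0,0.5],[0,0,0]],
    [8,[0,0,0.5],[0,0,0]],
    [8,[0,0,0.5],[0,0,0]],
    [8,[0,0,0.5],[0,0,0]],
    [8,[0,0,0.7],[0,0,0]],
    [8,[0,0,0.8],[0,0,0]],
    [8,[0,0,0.8],[0,0,0]],
    [8,[0,0,0.8],[0,0,0]],
    [8,[0,0,0.6],[0,0,0]],
  ],
)

```text
time_s: 7.85
ee_pos: [444.7, -249.6, 291.4]
ee_rot: [179.9, 0.0, 73.1]
force: [1.0, -0.3, -2.1]
gripper_width: 12.8
gripper_force: 30.0
```

Emit:
move_arm(
  motion=[
    [8,[0.1,0.4,0.1],[0,0,0.2]],
    [8,[0.2,0.7,0],[0,0,0.3]],
    [8,[0.2,0.8,0],[0,0,0.3]],
    [8,[0.2,0.8,0],[0,0,0.3]],
    [8,[0.2,0.8,0],[0,0,0.3]],
    [8,[0.2,0.8,0],[0,0,0.3]],
    [8,[0.2,0.8,0],[0,0,0.3]],
    [8,[0.2,0.8,0],[0,0,0.3]],
    [8,[0.2,0.8,0],[0,0,0.3]],
    [8,[0.2,0.8,0],[0,0,0.3]],
    [8,[0.2,0.8,0],[0,0,0.3]],
    [8,[0.2,0.8,0],[0,0,0.3]],
    [8,[0.2,0.8,0],[0,0,0.3]],
    [8,[0.2,0.8,0],[0,0,0.2]],
    [8,[0.2,0.7,0],[0,0,0.2]],
    [8,[0.2,0.5,0],[0,0,0.1]],
    [8,[0.1,0.3,0],[0,0,0]],
    [8,[0,0,0],[0,0,0]],
    [8,[0,0,0],[0,0,0]],
  ],
)

```text
time_s: 9.43
ee_pos: [524.6, 55.1, 290.8]
ee_rot: [-179.9, 0.0, 90.3]
force: [-0.1, 0.0, -2.9]
gripper_width: 12.8
gripper_force: 30.0
```

```bash
python3 - <<'E'
from workcell import *
from h import *
s=state();w=camera_info("wrist");a=grab_frame("wrist");np.save("w4.npy",w,allow_pickle=True);b=grab_frame("scene");cv2.imwrite("pics/s4.png",b)
print(s["time_s"],s["ee_pos"],s["ee_rot"],s["gripper_width"],s["gripper_force"],s["force"],s["torque"])
cv2.imwrite("pics/w4.png",a);cv2.imwrite("pics/w4b.png",cv2.resize(a[:300,96:],None,fx=1.92,fy=1.92,interpolation=cv2.INTER_CUBIC))
E
```

```text
9.4333 [524.61515423  55.13372731 290.84827201] [-1.79948219e+02  4.62758251e-02  9.02935664e+01] 12.831898064142376 29.999390244483948 [-0.14216812  0.04596822 -2.89668082] [-0.12491926  0.00856458 -0.02267295]
```

View pics/w4b.png

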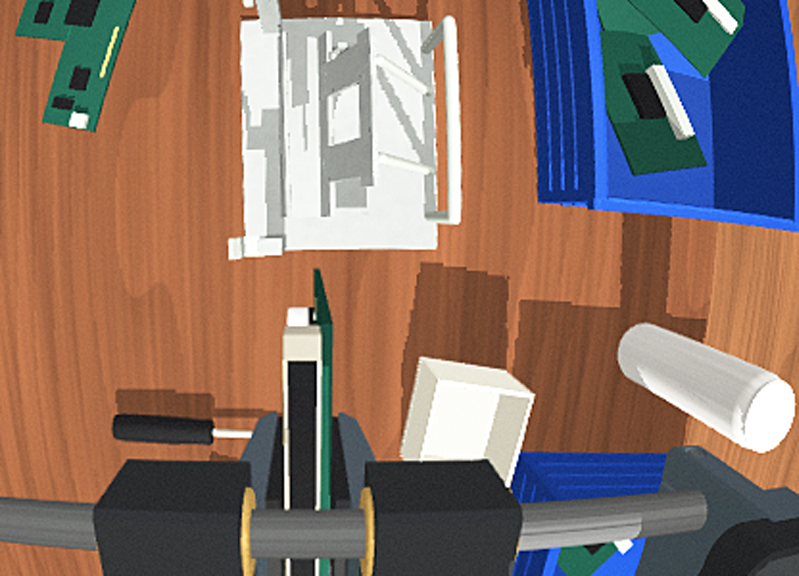

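The view shows the carrier's base corners at (243,18), (245,252) and (437,248). The -y keeper post is at (255,247), the lip line near column 283, the ledge-to-back corner near 323, and the back's top edge near 372. Next I'll get line profiles and positions.

```bash
python3 - <<'E'
from h import *
w=np.load("w4.npy",allow_pickle=True).item()
a=cv2.imread("pics/w4.png");g=cv2.cvtColor(a,cv2.COLOR_BGR2GRAY)
for r in (25,40,55,70,85,100,108):print(r,"".join("%4d"%v for v in g[r,220:296:1]))
f=lambda u,v,z:onz(w,(96+u/1.92,v/1.92),z,True).round(1)
print("base FL,FR-y,RR-y,R+y",f(243,18,3),f(245,252,3),f(437,248,3),f(432,20,3))
for v in (60,200):print(v,"lip",f(281,v,53),f(286,v,53),"seat",f(322,v,34),f(327,v,34),"backtop",f(372,v,123))
m=((a[:,:,2].astype(int)-a[:,:,0])<25)&(g>100);m[140:]=0;m[:,:215]=0;m[:,350:]=0
for r in (20,40,60,80,100,115,120,124):
    c=np.where(m[r])[0];print(r,c.min(),c.max()) if len(c) else 0
E
```

```text
25  113 145 255 248 244 244 244 244 244 244 244 244 244 243 245 244 243 243 245 252 217 148 141 201 254 166 188 184 187 182 189 191 189 192 187 177 240 242 241 241 244 185 142 144 145 131 238 250 237  95 119 184 210 206 204 189  90 122 145 142 146 153 150 145 147 147 142 139 126 255 252 253 243 245 244 244
40  120 111 255 249 244 244 244 243 244 244 244 244 244 244 244 244 246 246 247 248 255 130 142 202 251 245 249 200 182 183 186 182 187 187 186 180 242 245 242 243 247 248 154 141 158 149 153 154 152 148 153 150 150 151 148 153 151 151 150 150 149 148 155 138 148 165 149 149 145 212 250 247 214 180 188 187
55  129 117 195 195 185 185 252 246 244 244 245 245 246 248 248 248 249 250 250 253 254 213 140 142 249 246 242 249 171 185 238 234 245 237 179 238 247 243 242 242 242 249 171 150 147 142 184 243 250 214 179 252 246 244 245 244 245 245 244 244 245 247 255 131 147 147 151 150 143 185 243 244 244 246 246 246
70  126 124 212 255 236 184 190 191 189 188 191 193 189 192 186 186 187 188 188 187 192 148 151 148 248 253 192 247 244 244 244 243 247 227 184 182 243 247 243 243 245 248 209 
[... 792 characters left out ...]
5 244 245 244 244 254 178 182 181 184 184 186 185 161 131 163 228 245 235 248 248 247 247 249 247 247 247 248 247 247 248 247 250 255 166 156 162 162 145 255 251 243 225 227 235 234 233 231 230 230 229 230 227 232 234 234 233 230 243 242 240 241 240 240 240 240 240
base FL,FR-y,RR-y,R+y [467.3 313.5   3. ] [470.4 102.6   3. ] [637.4 108.6   3. ] [632.  316.3   3. ]
60 lip [503.1 258.2  53. ] [507.  258.1  53. ] seat [535.1 263.6  34. ] [539.1 263.7  34. ] backtop [565.5 239.4 123. ]
200 lip [503.8 146.   53. ] [507.7 146.   53. ] seat [535.7 146.7  34. ] [539.7 146.8  34. ] backtop [566.  144.6 123. ]
20 221 333
40 222 334
60 222 334
80 222 335
100 223 335
115 223 334
120 224 323
124 218 322
```

Seat ≈ (532, 209.5, 34) mm, carrier yaw ≈ +0.8°. The card's lower edge is about 98 mm below the reported TCP. I'll move above the seat with a 20° tilt.

Emit:
move_arm(
  motion=[
    [8,[0.2,0.3,0],[0,0.3,0]],
    [8,[0.22,0.5,0],[0,0.4,0.02]],
    [8,[0.22,0.5,0],[0,0.4,0.02]],
    [8,[0.22,0.5,0],[0,0.4,0.02]],
    [8,[0.22,0.5,-0.2],[0,0.4,0.02]],
    [8,[0.22,0.5,-0.2],[0,0.4,0.02]],
    [8,[0.22,0.5,-0.2],[0,0.4,0.02]],
    [8,[0.22,0.5,-0.2],[0,0.4,0]],
    [8,[0.22,0.5,-0.3],[0,0.4,0]],
    [8,[0.22,0.5,-0.3],[0,0.4,0]],
    [8,[0.22,0.5,-0.3],[0,0.4,0]],
    [8,[0.15,0.5,-0.3],[0,0.4,0]],
    [8,[0.12,0.38,-0.28],[0,0.3,0]],
    [8,[0,0,0],[0,0,0]],
    [8,[0,0,0],[0,0,0]],
  ],
)

```text
time_s: 10.78
ee_pos: [592.0, 208.9, 233.2]
ee_rot: [-159.9, -0.1, 90.7]
force: [0.0, -0.4, -2.7]
gripper_width: 12.8
gripper_force: 30.0
```

```bash
python3 - <<'E'
from workcell import *
from h import *
s=state();print(s)
w=camera_info("wrist");a=grab_frame("wrist");np.save("w5.npy",w,allow_pickle=True);cv2.imwrite("pics/w5.png",a)
R=Ro.from_euler("xyz",s["ee_rot"],degrees=True).as_matrix();print(-R[:,2],R[:,1],R[:,0])
th=np.radians(20);ya=np.radians(.8)
S=Ro.from_euler("zy",[ya,th]).as_matrix() # intrinsic? print cols
S=(Ro.from_euler("z",ya)*Ro.from_euler("y",th)).as_matrix();seat=np.array([532,209.5,34])
print("target",seat+S@[-6.5,0,98],"tcp in seat",S.T@(s["ee_pos"]-seat),"z-err in seat", S.T@(-R[:,2]), S.T@R[:,1])
E
```

```text
{'time_s': 10.7833, 'qpos': array([ 15.3629172 ,  34.35394197,  58.66919847,   5.33121706,
       106.33208232,  15.28800414]), 'qvel': array([-0.39801753, -2.14679884, -0.14455913, -0.13154667,  0.66055417,
        0.01521801]), 'effort': array([ 6.64617363e-01, -5.52445257e+01, -2.37383705e+01,  6.22665379e-01,
        1.56616051e+00, -1.65306497e-02]), 'ee_pos': array([591.96172186, 208.87882158, 233.16148849]), 'ee_rot': array([-1.59940894e+02, -1.39446325e-01,  9.06774050e+01]), 'force': array([ 0.02443782, -0.36504097, -2.71735278]), 'torque': array([-0.1138907 , -0.24110064,  0.00588075]), 'gripper_force': 29.999535977840424, 'gripper_width': 12.806236977785634}
[0.3429924  0.00176905 0.93933651] [ 0.93926377  0.01194021 -0.34298833] [-0.01182264  0.99992715  0.0024338 ]
target [559.4073002  209.88270297 128.31300777] tcp in seat [-11.78529557  -1.45831424 207.65373239] z-err in seat [ 0.00102722 -0.00302004  0.99999491] [ 0.99999878 -0.00117513 -0.00103077]
```

Emit:
move_arm(
  motion=[
    [8,[-0.17,0.03,-0.47],[0,0,0]],
    [8,[-0.17,0.03,-0.47],[0,0,0]],
    [8,[-0.17,0,-0.47],[0,0,0]],
    [8,[-0.17,0,-0.47],[0,0,0]],
    [8,[-0.17,0,-0.47],[0,0,0]],
    [8,[-0.17,0,-0.47],[0,0,0]],
    [8,[-0.17,0,-0.47],[0,0,0]],
    [8,[-0.17,0,-0.47],[0,0,0]],
    [8,[0,0,0],[0,0,0]],
    [8,[0,0,0],[0,0,0]],
  ],
)

```text
time_s: 11.67
ee_pos: [557.6, 210.5, 141.2]
ee_rot: [-160.1, -0.2, 90.7]
force: [-0.0, -0.6, -1.3]
gripper_width: 12.7
gripper_force: 30.0
```

```bash
cat > st.py <<'E'
from workcell import *
from h import *
s=state()
S=(Ro.from_euler("z",np.radians(.8))*Ro.from_euler("y",np.radians(20))).as_matrix();seat=np.array([532,209.5,34])
print(s["time_s"],"seat frame",(S.T@(s["ee_pos"]-seat)).round(1),"F seat",(S.T@s["force"]).round(1),"torque",s["torque"].round(2),"w",s["gripper_width"].round(1),s["ee_rot"].round(1))
E
python3 - <<'E'
exec(open("st.py").read())
a=grab_frame("scene");w=camera_info("wrist");b=grab_frame("wrist");cv2.imwrite("pics/w6.png",b);cv2.imwrite("pics/s6.png",a)
cv2.imwrite("pics/q6.png",np.hstack([cv2.resize(a[165:305,250:390],(400,400),interpolation=cv2.INTER_CUBIC),cv2.resize(b[20:260,136:376],(400,400),interpolation=cv2.INTER_CUBIC)]))
E
```

```text
Traceback (most recent call last):
AttributeError: 'float' object has no attribute 'round'
```

Emit:
move_arm(
  motion=[
    [8,[-0.03,0,-0.075],[0,0,0]],
    [8,[-0.03,0,-0.075],[0,0,0]],
    [8,[-0.03,0,-0.075],[0,0,0]],
    [8,[0,0,0],[0,0,0]],
  ],
)

```text
time_s: 12.0
ee_pos: [555.5, 211.2, 134.5]
ee_rot: [-160.0, -0.2, 90.7]
force: [-0.2, 0.7, -1.7]
gripper_width: 12.8
gripper_force: 30.0
```

```bash
sed -i 's/s\["gripper_width"\].round(1)/round(float(s["gripper_width"]),1)/' st.py; python3 st.py
```

```text
12.0 seat frame [-12.3   1.3 102.5] F seat [ 0.4  0.7 -1.7] torque [-0.03 -0.26  0.  ] w 12.8 [-160.    -0.2   90.7]
```

Emit:
move_arm(
  motion=[
    [8,[-0.02,0,-0.06],[0,0,0]],
    [8,[-0.02,0,-0.06],[0,0,0]],
    [8,[0,0,0],[0,0,0]],
    [8,[0,0,0],[0,0,0]],
  ],
)

```text
time_s: 12.33
ee_pos: [554.4, 211.3, 131.3]
ee_rot: [-160.0, -0.2, 90.7]
force: [-0.2, -0.1, -2.7]
gripper_width: 12.7
gripper_force: 30.0
```

Emit:
move_arm(
  motion=[
    [8,[-0.02,0,-0.06],[0,0,0]],
    [8,[0,0,0],[0,0,0]],
    [8,[0,0,0],[0,0,0]],
  ],
)

```text
time_s: 12.58
ee_pos: [554.2, 211.4, 130.2]
ee_rot: [-160.1, -0.2, 90.7]
force: [1.0, 0.0, -0.4]
gripper_width: 12.7
gripper_force: 30.0
```

```bash
python3 st.py
```

```text
12.5833 seat frame [-12.    1.6  98. ] F seat [1.1 0.  0. ] torque [-0.1  -0.34  0.  ] w 12.7 [-160.1   -0.2   90.7]
```

Emit:
move_arm(
  motion=[
    [8,[-0.015,0,-0.04],[0,0,0]],
    [8,[0,0,0],[0,0,0]],
    [8,[0,0,0],[0,0,0]],
  ],
)

```text
time_s: 12.83
ee_pos: [554.2, 211.6, 130.0]
ee_rot: [-160.1, -0.2, 90.7]
force: [2.3, 0.4, 6.4]
gripper_width: 12.9
gripper_force: 30.0
```

Emit:
move_arm(
  motion=[
    [8,[-0.015,0,-0.04],[0,0,0]],
    [8,[0,0,0],[0,0,0]],
    [8,[0,0,0],[0,0,0]],
  ],
)

```text
time_s: 13.08
ee_pos: [554.2, 211.7, 130.0]
ee_rot: [-160.2, -0.3, 90.7]
force: [1.7, 1.4, 9.2]
gripper_width: 13.0
gripper_force: 30.0
```

```bash
python3 st.py
```

```text
13.0833 seat frame [-11.9   1.9  97.8] F seat [-1.6  1.4  9.2] torque [-0.25  0.11  0.02] w 13.0 [-160.2   -0.3   90.7]
```

Emit:
move_arm(
  motion=[
    [8,[0.025,0,0.07],[0,0,0]],
    [8,[0.05,0,-0.02],[0,0,0]],
    [8,[0.05,0,-0.02],[0,0,0]],
    [8,[0.05,0,-0.02],[0,0,0]],
    [8,[0,0,0],[0,0,0]],
    [8,[0,0,0],[0,0,0]],
  ],
)

```text
time_s: 13.58
ee_pos: [556.8, 211.6, 129.1]
ee_rot: [-159.9, -0.2, 90.7]
force: [-0.0, 1.2, 6.3]
gripper_width: 13.0
gripper_force: 30.0
```

```bash
python3 st.py
```

```text
13.5833 seat frame [-9.2  1.7 97.8] F seat [-2.2  1.2  6. ] torque [-0.11  0.68 -0.1 ] w 13.0 [-159.9   -0.2   90.7]
```

Emit:
move_arm(
  motion=[
    [8,[0.04,0,-0.015],[0,0,0]],
    [8,[0,0,0],[0,0,0]],
    [8,[0,0,0],[0,0,0]],
  ],
)

```text
time_s: 13.83
ee_pos: [557.7, 211.6, 128.7]
ee_rot: [-159.9, -0.2, 90.7]
force: [-1.4, 1.6, 6.0]
gripper_width: 13.0
gripper_force: 30.0
```

```bash
python3 st.py
```

```text
13.8333 seat frame [-8.2  1.7 97.8] F seat [-3.4  1.6  5.2] torque [-0.13  0.7  -0.07] w 13.0 [-159.9   -0.2   90.7]
```

Emit:
move_arm(
  motion=[
    [8,[0.04,0,-0.015],[0,0,0]],
    [8,[0.03,0,-0.01],[0,0,0]],
    [8,[0,0,0],[0,0,0]],
    [8,[0,0,0],[0,0,0]],
  ],
)

```text
time_s: 14.17
ee_pos: [559.4, 211.4, 128.1]
ee_rot: [-159.9, -0.2, 90.7]
force: [-0.6, 0.8, 6.3]
gripper_width: 13.0
gripper_force: 30.0
```

```bash
python3 st.py
```

```text
14.1667 seat frame [-6.4  1.5 97.8] F seat [-2.7  0.8  5.7] torque [-0.18  0.69 -0.06] w 13.0 [-159.9   -0.2   90.7]
```

Emit:
move_arm(
  motion=[
    [8,[0.04,0,-0.015],[0,0,0]],
    [8,[0.03,0,-0.01],[0,0,0]],
    [8,[0,0,0],[0,0,0]],
    [8,[0,0,0],[0,0,0]],
  ],
)

```text
time_s: 14.5
ee_pos: [560.4, 211.5, 127.7]
ee_rot: [-159.8, -0.2, 90.7]
force: [-1.4, 1.5, 8.0]
gripper_width: 12.7
gripper_force: 30.0
```

```bash
python3 st.py
```

```text
14.5 seat frame [-5.3  1.6 97.8] F seat [-4.1  1.5  7. ] torque [-0.19  1.04  0.  ] w 12.7 [-159.8   -0.2   90.7]
```

Emit:
move_arm(
  motion=[
    [8,[0.04,0,-0.015],[0,0,0]],
    [8,[0.03,0,-0.01],[0,0,0]],
    [8,[0,0,0],[0,0,0]],
    [8,[0,0,0],[0,0,0]],
  ],
)

```text
time_s: 14.83
ee_pos: [560.9, 211.5, 127.5]
ee_rot: [-159.6, -0.2, 90.8]
force: [-5.2, 0.6, 9.9]
gripper_width: 12.9
gripper_force: 30.0
```

```bash
python3 - <<'E'
exec(open("st.py").read())
a=grab_frame("scene");b=grab_frame("wrist");cv2.imwrite("pics/w6.png",b);cv2.imwrite("pics/s6.png",a)
E
```

```text
14.8333 seat frame [-4.8  1.6 97.8] F seat [-8.2  0.7  7.6] torque [-0.    1.53  0.24] w 12.9 [-159.6   -0.2   90.8]
```

Firm contact with the back and the ledge. I'll ease the load and release.

Emit:
move_arm(
  motion=[
    [8,[-0.03,0,0.03],[0,0,0]],
    [8,[0,0,0],[0,0,0]],
    [16,[0,0,0],[0,0,0]],
    [20,[0,0,0],[0,0,0]],
    [26,[0,0,0],[0,0,0]],
    [34,[0,0,0],[0,0,0]],
    [40,[0,0,0],[0,0,0]],
    [40,[0,0,0],[0,0,0]],
    [40,[0,0,0],[0,0,0]],
  ],
)

```text
time_s: 15.68
ee_pos: [563.1, 211.2, 126.6]
ee_rot: [-160.0, -0.2, 90.7]
force: [0.7, 0.0, 0.1]
gripper_width: 39.9
gripper_force: 0.0
```

```bash
python3 - <<'E'
exec(open("st.py").read())
w=camera_info("wrist");b=grab_frame("wrist");p=cv2.imread("pics/w6.png");cv2.imwrite("pics/w7.png",b);a=grab_frame("scene");cv2.imwrite("pics/s7.png",a)
# expected card top corners (seated): bare-side & board
seat=np.array([532,209.5,34])
for P in [(0,50,160),(0,-50,160),(-13,47,160),(-13,-47,160),(0,50,0)]: print(P,proj(w,seat+S@P,1).round(1))
hsv=cv2.cvtColor(b,cv2.COLOR_BGR2HSV);m=cv2.inRange(hsv,(60,100,40),(90,255,255))
for r in range(100,300,15):
    c=np.where(m[r,200:320])[0]+200
    print(r,(c.min(),c.max()) if len(c) else None)
E
```

```text
15.6833 seat frame [-2.4  1.3 97.6] F seat [0.6 0.  0.3] torque [-0.12 -0.2  -0.06] w 39.9 [-160.    -0.2   90.7]
(0, 50, 160) [260.4 170.8]
(0, -50, 160) [259.3 330. ]
(-13, 47, 160) [234.1 176.7]
(-13, -47, 160) [238.4 326.3]
(0, 50, 0) [258.2 141.5]
100 None
115 None
130 None
145 (np.int64(253), np.int64(256))
160 (np.int64(255), np.int64(261))
175 (np.int64(260), np.int64(264))
190 (np.int64(260), np.int64(264))
205 (np.int64(260), np.int64(264))
220 (np.int64(260), np.int64(264))
235 (np.int64(260), np.int64(264))
250 (np.int64(260), np.int64(264))
265 None
280 None
295 (np.int64(261), np.int64(264))
```

```bash
python3 - <<'E'
from h import *
for n in ("w3","w4","w5","w6","w7"):
    b=cv2.imread(f"pics/{n}.png");hsv=cv2.cvtColor(b,cv2.COLOR_BGR2HSV);m=cv2.inRange(hsv,(60,90,30),(92,255,255))
    print(n,[(r,(lambda c:(c.min()+230,c.max()+230) if len(c) else None)(np.where(m[r,230:285])[0])) for r in (138,141,144,148,152,158,164,172,180,200,208)])
E
```

```text
w3 [(138, None), (141, None), (144, None), (148, (np.int64(262), np.int64(263))), (152, (np.int64(261), np.int64(264))), (158, (np.int64(261), np.int64(266))), (164, (np.int64(261), np.int64(267))), (172, (np.int64(263), np.int64(268))), (180, (np.int64(264), np.int64(268))), (200, (np.int64(264), np.int64(268))), (208, (np.int64(264), np.int64(268)))]
w4 [(138, None), (141, (np.int64(260), np.int64(261))), (144, (np.int64(260), np.int64(262))), (148, (np.int64(260), np.int64(263))), (152, (np.int64(260), np.int64(264))), (158, (np.int64(261), np.int64(266))), (164, (np.int64(261), np.int64(267))), (172, (np.int64(263), np.int64(268))), (180, (np.int64(264), np.int64(268))), (200, (np.int64(264), np.int64(268))), (208, (np.int64(264), np.int64(268)))]
w5 [(138, None), (141, (np.int64(260), np.int64(262))), (144, (np.int64(261), np.int64(262))), (148, (np.int64(261), np.int64(263))), (152, (np.int64(261), np.int64(264))), (158, (np.int64(261), np.int64(266))), (164, (np.int64(262), np.int64(267))), (172, (np.int64(264), np.int64(268))), (180, (np.int64(264), np.int64(268))), (200, (np
[... 182 characters left out ...]
7), np.int64(261))), (152, (np.int64(257), np.int64(262))), (158, (np.int64(259), np.int64(264))), (164, (np.int64(259), np.int64(266))), (172, (np.int64(263), np.int64(268))), (180, (np.int64(264), np.int64(268))), (200, (np.int64(264), np.int64(268))), (208, (np.int64(264), np.int64(268)))]
w7 [(138, None), (141, (np.int64(253), np.int64(255))), (144, (np.int64(253), np.int64(256))), (148, (np.int64(253), np.int64(257))), (152, (np.int64(253), np.int64(259))), (158, (np.int64(255), np.int64(261))), (164, (np.int64(256), np.int64(263))), (172, (np.int64(259), np.int64(264))), (180, (np.int64(260), np.int64(264))), (200, (np.int64(260), np.int64(264))), (208, (np.int64(260), np.int64(264)))]
```

After release, the wrist pixels show the top touching the back, but the lower edge has lagged about 3 mm out from the corner by friction. I'll regrip, lift a few mm clear of the ledge, push to the back, then set it down.

Emit:
move_arm(
  motion=[
    [30,[-0.075,0,0.027],[0,0,0]],
    [20,[0,0,0],[0,0,0]],
    [8,[0,0,0],[0,0,0]],
    [8,[0,0,0],[0,0,0]],
    [8,[0,0,0],[0,0,0]],
    [8,[0,0,0],[0,0,0]],
    [8,[-0.08,0,0.03],[0,0,0]],
    [8,[0.02,0,0.06],[0,0,0]],
    [8,[0.02,0,0.06],[0,0,0]],
    [8,[0.02,0,0.06],[0,0,0]],
    [8,[0,0,0],[0,0,0]],
    [8,[0,0,0],[0,0,0]],
  ],
  grip_force=30,
)

```text
time_s: 16.78
ee_pos: [560.9, 211.3, 132.5]
ee_rot: [-160.0, -0.2, 90.7]
force: [1.1, 0.4, -2.4]
gripper_width: 12.7
gripper_force: 30.0
```

```bash
cat > tip.py <<'E'
exec(open("st.py").read())
b=grab_frame("wrist");hsv=cv2.cvtColor(b,cv2.COLOR_BGR2HSV);m=cv2.inRange(hsv,(60,90,30),(92,255,255))
print([(r,*[int(v) for v in (lambda c:(c.min()+230,c.max()+230) if len(c) else ())(np.where(m[r,230:285])[0])]) for r in (141,144,148,152,158,164,180,200)])
E
python3 tip.py
```

```text
16.7833 seat frame [ -6.6   1.4 102.5] F seat [ 1.9  0.4 -1.9] torque [-0.08 -0.34 -0.  ] w 12.7 [-160.    -0.2   90.7]
[(141, 258, 260), (144, 258, 261), (148, 258, 262), (152, 258, 263), (158, 260, 265), (164, 261, 267), (180, 264, 268), (200, 264, 268)]
```

Emit:
move_arm(
  motion=[
    [8,[0,0,0],[0,-0.25,0]],
    [8,[0.04,0,-0.015],[0,0,0]],
    [8,[0.03,0,-0.01],[0,0,0]],
    [8,[0,0,0],[0,0,0]],
    [8,[0,0,0],[0,0,0]],
  ],
)

```text
time_s: 17.25
ee_pos: [562.0, 211.3, 132.2]
ee_rot: [-160.9, -0.2, 90.7]
force: [-0.5, -0.9, 0.2]
gripper_width: 13.0
gripper_force: 30.0
```

```bash
python3 tip.py
```

```text
17.25 seat frame [ -5.4   1.3 102.6] F seat [-0.6 -0.9  0. ] torque [-0.01  0.22  0.08] w 13.0 [-160.9   -0.2   90.7]
[(141, 258, 258), (144, 258, 260), (148, 258, 261), (152, 258, 263), (158, 259, 265), (164, 260, 267), (180, 264, 268), (200, 264, 268)]
```

Emit:
move_arm(
  motion=[
    [8,[0.04,0,-0.015],[0,0,0]],
    [8,[0,0,0],[0,0,0]],
    [8,[0,0,0],[0,0,0]],
  ],
)

```text
time_s: 17.55
ee_pos: [562.6, 211.3, 132.0]
ee_rot: [-160.9, -0.2, 90.7]
force: [-4.7, -0.2, 2.0]
gripper_width: 12.6
gripper_force: 30.0
```

```bash
python3 tip.py
```

```text
17.55 seat frame [ -4.8   1.3 102.5] F seat [-5.1 -0.2  0.2] torque [-0.09  0.96  0.2 ] w 12.6 [-160.9   -0.2   90.7]
[(141, 256, 258), (144, 256, 259), (148, 256, 261), (152, 256, 262), (158, 258, 264), (164, 260, 267), (180, 264, 268), (200, 264, 268)]
```

Emit:
move_arm(
  motion=[
    [8,[-0.02,0,-0.057],[0,0,0]],
    [8,[-0.02,0,-0.057],[0,0,0]],
    [8,[-0.02,0,-0.057],[0,0,0]],
    [8,[-0.01,0,-0.03],[0,0,0]],
    [8,[0,0,0],[0,0,0]],
    [8,[0,0,0],[0,0,0]],
  ],
)

```text
time_s: 18.1
ee_pos: [561.3, 211.6, 127.4]
ee_rot: [-161.0, -0.2, 90.7]
force: [-4.1, -1.2, 5.2]
gripper_width: 12.6
gripper_force: 30.0
```

```bash
python3 tip.py
```

```text
18.1 seat frame [-4.4  1.7 97.8] F seat [-5.6 -1.2  3.5] torque [0.04 1.41 0.26] w 12.6 [-161.    -0.2   90.7]
[(141, 256, 257), (144, 256, 258), (148, 256, 260), (152, 256, 262), (158, 258, 264), (164, 258, 267), (180, 263, 268), (200, 264, 268)]
```

Emit:
move_arm(
  motion=[
    [8,[-0.01,0,-0.02],[0,0,0]],
    [8,[0,0,0],[0,0,0]],
    [15,[0,0,0],[0,0,0]],
    [18,[0,0,0],[0,0,0]],
    [24,[0,0,0],[0,0,0]],
    [30,[0,0,0],[0,0,0]],
    [36,[0,0,0],[0,0,0]],
    [40,[0,0,0],[0,0,0]],
    [40,[0,0,0],[0,0,0]],
  ],
)

```text
time_s: 18.9
ee_pos: [561.7, 211.3, 125.9]
ee_rot: [-161.0, -0.2, 90.7]
force: [0.7, -0.3, 0.3]
gripper_width: 40.1
gripper_force: 0.0
```

```bash
python3 tip.py; python3 - <<'E'
from workcell import *
from h import *
w=camera_info("wrist")
for sx in (0,2):
  for a in (20,21):
    S=(Ro.from_euler("z",np.radians(.8))*Ro.from_euler("y",np.radians(a))).as_matrix()
    print(sx,a,[proj(w,np.array([532+sx,210.5,34])+S@P,1).round(1) for P in [(0,50,160),(0,-50,160),(0,50,0)]])
E
```

```text
18.9 seat frame [-3.5  1.4 96.5] F seat [ 0.5 -0.3  0.5] torque [-0.04 -0.19  0.01] w 40.1 [-161.    -0.2   90.7]
[(141, 253, 255), (144, 253, 256), (148, 253, 258), (152, 253, 260), (158, 256, 263), (164, 257, 267), (180, 264, 268), (200, 264, 268)]
0 20 [array([265.2, 169.3]), array([263.1, 330. ]), array([257.7, 140.6])]
0 21 [array([270.9, 169.3]), array([267.6, 329.9]), array([257.7, 140.6])]
2 20 [array([269.1, 169.6]), array([266.2, 330.7]), array([259.6, 140.7])]
2 21 [array([274.8, 169.6]), array([270.6, 330.5]), array([259.6, 140.7])]
```

```bash
python3 - <<'E'
from workcell import *
from h import *
w=np.load("w4.npy",allow_pickle=True).item();ee=np.array([524.615,55.134,290.848]);R=Ro.from_euler("xyz",[-179.948,.046,90.294],degrees=True).as_matrix()
f=lambda w,ee,R,P:proj(w,ee+R@P,1).round(1)
print("w4 free, tool aligned",[f(w,ee,R,P) for P in [(50,6.5,-62),(-50,6.5,-62),(50,6.5,98)]])
w=np.load("w5.npy",allow_pickle=True).item();ee=np.array([591.96,208.88,233.16]);R=Ro.from_euler("xyz",[-159.941,-.139,90.677],degrees=True).as_matrix()
print("w5",[f(w,ee,R,P) for P in [(50,6.5,-62),(-50,6.5,-62),(50,6.5,98)]])
E
```

```text
w4 free, tool aligned [array([268.8, 168.7]), array([265.9, 328.3]), array([262.3, 139.9])]
w5 [array([268.7, 168.6]), array([265.8, 328.2]), array([262.2, 139.8])]
```

The geometry shows the card pivoting on the back's top edge, about 1° too far over, with its lower edge about 2 mm out. I'll regrip, lift, tilt the lower edge ahead, and seat it again.

Emit:
move_arm(
  motion=[
    [25,[0,0,0],[0,0,0]],
    [8,[0,0,0],[0,0,0]],
    [8,[0,0,0],[0,0,0]],
    [8,[0,0,0],[0,0,0]],
    [8,[0,0,0],[0,0,0]],
    [8,[0.02,0,0.06],[0,0,0]],
    [8,[0.02,0,0.06],[0,0,0]],
    [8,[0.02,0,0.06],[0,0,0]],
    [8,[-0.12,0,0.04],[0,-0.25,0]],
    [8,[0,0,0],[0,-0.1,0]],
    [8,[0,0,0],[0,0,0]],
    [8,[0,0,0],[0,0,0]],
  ],
)

```text
time_s: 19.95
ee_pos: [560.1, 211.4, 132.0]
ee_rot: [-162.5, -0.2, 90.7]
force: [-0.3, 0.2, -0.7]
gripper_width: 13.1
gripper_force: 30.0
```

```bash
python3 tip.py
```

```text
19.95 seat frame [ -7.1   1.5 101.7] F seat [-0.   0.2 -0.8] torque [-0.13 -0.12 -0.03] w 13.1 [-162.5   -0.2   90.7]
[(141, 258, 259), (144, 257, 260), (148, 257, 261), (152, 258, 263), (158, 259, 265), (164, 259, 267), (180, 264, 268), (200, 264, 268)]
```

Emit:
move_arm(
  motion=[
    [8,[-0.02,0,-0.055],[0,0,0]],
    [8,[-0.02,0,-0.055],[0,0,0]],
    [8,[-0.02,0,-0.055],[0,0,0]],
    [8,[0,0,0],[0,0,0]],
    [8,[0,0,0],[0,0,0]],
  ],
)

```text
time_s: 20.42
ee_pos: [558.4, 211.3, 127.2]
ee_rot: [-162.4, -0.2, 90.7]
force: [-0.1, 0.1, -1.7]
gripper_width: 13.0
gripper_force: 30.0
```

```bash
python3 tip.py
```

```text
20.4167 seat frame [-7.   1.4 96.6] F seat [ 0.5  0.1 -1.6] torque [-0.11 -0.18  0.01] w 13.0 [-162.4   -0.2   90.7]
[(141, 259, 259), (144, 257, 260), (148, 257, 261), (152, 257, 263), (158, 259, 265), (164, 260, 267), (180, 264, 268), (200, 264, 268)]
```

Emit:
move_arm(
  motion=[
    [8,[-0.01,0,-0.03],[0,0,0]],
    [8,[-0.01,0,-0.03],[0,0,0]],
    [8,[0,0,0],[0,0,0]],
    [8,[0,0,0],[0,0,0]],
  ],
)

```text
time_s: 20.8
ee_pos: [558.6, 211.3, 127.0]
ee_rot: [-162.5, -0.2, 90.7]
force: [1.0, -1.1, 6.5]
gripper_width: 12.7
gripper_force: 30.0
```

```bash
python3 tip.py
```

```text
20.8 seat frame [-6.7  1.5 96.5] F seat [-1.3 -1.1  6.4] torque [-0.19 -0.01  0.08] w 12.7 [-162.5   -0.2   90.7]
[(141, 256, 257), (144, 256, 259), (148, 256, 261), (152, 256, 262), (158, 258, 265), (164, 259, 267), (180, 264, 268), (200, 264, 268)]
```

Emit:
move_arm(
  motion=[
    [8,[0.04,0,-0.015],[0,0.15,0]],
    [8,[0.03,0,-0.01],[0,0.15,0]],
    [8,[0,0,0],[0,0,0]],
    [8,[0,0,0],[0,0,0]],
  ],
)

```text
time_s: 21.18
ee_pos: [560.4, 211.4, 126.4]
ee_rot: [-161.3, -0.2, 90.7]
force: [0.9, -0.2, 7.6]
gripper_width: 13.0
gripper_force: 30.0
```

```bash
python3 tip.py
```

```text
21.1833 seat frame [-4.9  1.5 96.6] F seat [-1.7 -0.2  7.4] torque [-0.14  0.15  0.22] w 13.0 [-161.3   -0.2   90.7]
[(141, 256, 258), (144, 257, 259), (148, 257, 261), (152, 257, 262), (158, 258, 264), (164, 259, 267), (180, 264, 268), (200, 264, 268)]
```

Emit:
move_arm(
  motion=[
    [14,[0,0,0],[0,0,0]],
    [16,[0,0,0],[0,0,0]],
    [20,[0,0,0],[0,0,0]],
    [26,[0,0,0],[0,0,0]],
    [34,[0,0,0],[0,0,0]],
    [40,[0,0,0],[0,0,0]],
    [40,[0,0,0],[0,0,0]],
  ],
)

```text
time_s: 21.82
ee_pos: [559.6, 211.3, 125.2]
ee_rot: [-161.2, -0.2, 90.7]
force: [-1.0, 0.9, -0.4]
gripper_width: 39.7
gripper_force: 0.0
```

```bash
python3 tip.py; python3 - <<'E'
from workcell import *
from h import *
w=camera_info("wrist")
for sx in (0,1):
    S=(Ro.from_euler("z",np.radians(.8))*Ro.from_euler("y",np.radians(20))).as_matrix()
    print(sx,[proj(w,np.array([532+sx,210.5,34])+S@P,1).round(1) for P in [(0,50,160),(0,-50,160),(0,50,0)]])
E
```

```text
21.8167 seat frame [-5.2  1.4 95.1] F seat [-0.8  0.9 -0.7] torque [-0.08 -0.15  0.04] w 39.7 [-161.2   -0.2   90.7]
[(141, 258, 258), (144, 257, 260), (148, 257, 261), (152, 257, 263), (158, 259, 265), (164, 259, 267), (180, 264, 269), (200, 264, 269)]
0 [array([269.1, 169.9]), array([266.1, 331.3]), array([259. , 140.8])]
1 [array([271. , 170.1]), array([267.6, 331.7]), array([260. , 140.9])]
```

The card now sits flat: the predicted and observed edges agree to under 0.5 mm. I'll retreat along the back and locate the knob.

Emit:
move_arm(
  motion=[
    [40,[0.1,0,0.28],[0,0,0]],
    [40,[0.17,0,0.47],[0,0,0]],
    [40,[0.17,0,0.47],[0,0,0]],
    [40,[0.2,0,0.6],[0,0,0]],
    [40,[0.2,0,0.8],[0,0,0]],
    [40,[0.2,0,0.9],[0,0,0]],
    [40,[0.1,0,1],[0,0,0]],
    [40,[0,0,1],[0,0,0]],
    [40,[0,0,1],[0,0,0]],
    [40,[0,0,1],[0,0,0]],
    [40,[0,0,1],[0,0,0]],
    [40,[0,0,0],[0,0,0]],
  ],
)

```text
time_s: 22.87
ee_pos: [589.2, 211.6, 344.1]
ee_rot: [-161.8, -0.4, 90.7]
force: [0.5, -0.4, 1.9]
gripper_width: 40.1
gripper_force: 0.0
```

```bash
python3 - <<'E'
from workcell import *
from h import *
s=state();print(s["time_s"],s["ee_pos"],s["ee_rot"],s["qpos"])
t=camera_info("top");sc=camera_info("scene")
a=grab_frame("scene");cv2.imwrite("pics/s8.png",a)
T=cv2.imread("pics/t0.png");A=cv2.imread("pics/s0.png")
def blob(im,x,y,w,h):
    g=im[y:y+h,x:x+w].max(2);m=(g<75).astype(np.uint8);n,l,st,c=cv2.connectedComponentsWithStats(m)
    for i in range(1,n):
        if st[i,4]>5:print("blob",st[i],c[i]+[x,y])
blob(T,112,178,22,22);blob(A,375,183,30,24)
print(tri([ray(t,(121.7,188.3)),ray(sc,(391,193))]))
print("pivot px",proj(t,(503.5,304.6,95)),proj(sc,(503.5,304.6,95)))
E
```

```text
22.8667 [589.24895192 211.60498071 344.12941422] [-161.76265119   -0.35684109   90.73132158] [ 15.75018507  33.05040618  45.20550756   5.70702639 119.19269198
  16.9821033 ]
blob [ 7  5  5 11 39] [120.82051282 188.56410256]
blob [12  6  7  9 41] [390.41463415 192.68292683]
(array([453.20783069, 390.51928499, 313.0078047 ]), [np.float64(3.7808085545444725), np.float64(3.780808554544488)])
pivot px [167.14144741 182.04714079] [340.22658448 232.85927557]
```

Triangulation puts the knob near (453, 390, 313), so the bar is at about 1.946 rad with its pivot near (480, 305, 95), which matches the 235 mm radius. I'll swing the tool over it, pointing down and closing along y.

Emit:
move_arm(
  motion=[
    [50,[-0.2,0.25,0.1],[0,-0.76,0]],
    [50,[-0.2,0.25,0.1],[0,-0.76,0]],
    [50,[-0.2,0.25,0],[0,-0.76,0]],
    [50,[-0.2,0.25,0],[0,-0.76,0]],
    [50,[-0.2,0.25,0],[0,-0.76,0]],
    [50,[-0.2,0.25,0],[0,-0.76,0]],
    [50,[-0.19,0.24,0],[0,0,0.98]],
    [50,[-0.19,0.24,0],[0,0,0.98]],
    [50,[-0.19,0.24,0],[0,0,0.98]],
    [50,[-0.19,0.24,0],[0,0,0.98]],
    [50,[-0.19,0.24,0],[0,0,0.98]],
    [50,[-0.19,0.24,0],[0,0,0.98]],
    [50,[-0.19,0.24,0],[0,0,0.98]],
    [50,[-0.19,0.24,0],[0,0,0.98]],
    [50,[-0.19,0.24,0],[0,0,0.98]],
    [50,[-0.19,0.24,0],[0,0,0.98]],
  ],
)

```text
time_s: 24.25
ee_pos: [510.0, 308.8, 342.1]
ee_rot: [-179.3, 0.0, 130.1]
force: [0.2, -0.8, -0.1]
gripper_width: 49.7
gripper_force: 0.0
```

Emit:
move_arm(
  motion=[
    [50,[-0.19,0.24,0],[0,0,0.98]],
    [50,[-0.19,0.24,0],[0,0,0.98]],
    [50,[-0.19,0.24,0],[0,0,0.98]],
    [50,[-0.19,0.24,0],[0,0,0.98]],
    [50,[-0.19,0.24,0],[0,0,0.98]],
    [50,[-0.19,0.24,0],[0,0,0.98]],
    [50,[-0.19,0.24,0],[0,0,0.98]],
    [50,[-0.19,0.24,0],[0,0,0.98]],
    [50,[-0.19,0.24,0],[0,0,0.98]],
    [50,[-0.19,0.24,0],[0,0,0.98]],
    [50,[-0.19,0.24,0],[0,0,0.98]],
    [50,[-0.19,0.24,0],[0,0,0.98]],
    [50,[-0.19,0.24,0],[0,0,0.98]],
    [50,[0,0,0],[0,0,0]],
    [50,[0,0,0],[0,0,0]],
  ],
)

```text
time_s: 25.5
ee_pos: [448.6, 386.6, 342.5]
ee_rot: [-179.4, -0.0, -179.2]
force: [0.1, -1.4, -0.4]
gripper_width: 50.0
gripper_force: 0.0
```

```bash
python3 - <<'E'
from workcell import *
from h import *
s=state();print(s["time_s"],s["ee_pos"],s["ee_rot"],s["qpos"],s["force"])
w=camera_info("wrist");b=grab_frame("wrist");cv2.imwrite("pics/w8.png",b);np.save("w8.npy",w,allow_pickle=True)
print("knob exp",proj(w,(453,390,313),1),"bar-ends of knob",proj(w,(434,390,313),1),proj(w,(472,390,313),1),"pivot",proj(w,(478,305,95),1))
g=b.max(2);m=(g<60).astype(np.uint8)
n,l,st,c=cv2.connectedComponentsWithStats(m)
for i in range(1,n):
    if st[i,4]>60:print(st[i],c[i].round(1))
cv2.imwrite("pics/w8b.png",cv2.resize(b,(800,600),interpolation=cv2.INTER_CUBIC))
E
```

```text
25.5 [448.63136015 386.58381776 342.46571557] [-1.79369751e+02 -2.03593840e-02 -1.79162972e+02] [ 39.93711149  17.4187432   67.95113031  -0.47810931  95.04324421
 -50.9403408 ] [ 0.1044302  -1.41642995 -0.43540943]
knob exp [260.89461966 213.36917757] bar-ends of knob [261.36533678 191.48147193] [260.42844683 234.19054581] pivot [205.90769789 181.81400457]
[229  59  13   9  72] [235.  63.]
[222  76  19  18 218] [231.1  84.3]
[189  82  12   9  85] [194.4  85.8]
[ 46 111  12  44 439] [ 51.4 131.8]
[249 195  21  47 863] [259.6 217.4]
[447 201  18  11 109] [455.2 205.8]
[138 202  51  15 287] [155.8 208.4]
[450 210  40  16 142] [469.2 217.7]
[193 217  24  48 707] [207.3 245.5]
[295 217  25  48 722] [304.2 245.2]
[134 223  19   7  79] [141.4 225.3]
[    0   230   512   154 21988] [289.2 321.3]
[ 342  238   82   32 1837] [382.5 253.1]
[331 289  24  24 314] [340.4 302.4]
[196 290  15  24 144] [204.2 299.6]
[302 290  12  24 119] [306.4 298.7]
```

The knob is seen at (259.6,217.4) against the predicted (260.9,213.4), so it is within 3–4 mm. Descending over it and gripping lightly.

Emit:
move_arm(
  motion=[
    [50,[0.1,0.1,-0.4],[0,0,0]],
    [50,[0,0,-0.6],[0,0,0]],
    [50,[0,0,-0.6],[0,0,0]],
    [50,[0,0,-0.6],[0,0,0]],
    [50,[0,0,-0.6],[0,0,0]],
    [50,[0,0,-0.5],[0,0,0]],
    [50,[0,0,0],[0,0,0]],
    [35,[0,0,0],[0,0,0]],
    [22,[0,0,0],[0,0,0]],
    [14,[0,0,0],[0,0,0]],
    [14,[0,0,0],[0,0,0]],
    [14,[0,0,0],[0,0,0]],
    [14,[0,0,0],[0,0,0]],
  ],
  grip_force=10,
)

```text
time_s: 26.63
ee_pos: [451.7, 388.5, 261.5]
ee_rot: [-179.4, 0.1, -179.1]
force: [-0.0, -3.0, 2.2]
gripper_width: 17.6
gripper_force: 10.0
```

```bash
python3 -c "
import numpy as np
th=np.array([110.9,109,106,102,97,92,87,82,77,72,67,62,57,52,47,42,37,32,27,22,18,15,12,9,7])
t=np.radians(th);y=-235*np.cos(t)/25;z=235*np.sin(t)/25
cy=cz=0
for i in range(1,len(th)):
  a=round(y[i]-y[0]-cy,2);b=round(z[i]-z[0]-cz,2);cy+=a;cz+=b
  print('[14, [0.01, %.2f, %.2f], [0, 0, 0]],'%(a,b),end=' ' if i!=12 else '\n\n')
"
```

```text
[14, [0.01, -0.29, 0.11], [0, 0, 0]], [14, [0.01, -0.47, 0.14], [0, 0, 0]], [14, [0.01, -0.64, 0.16], [0, 0, 0]], [14, [0.01, -0.81, 0.14], [0, 0, 0]], [14, [0.01, -0.82, 0.06], [0, 0, 0]], [14, [0.01, -0.82, -0.00], [0, 0, 0]], [14, [0.01, -0.81, -0.08], [0, 0, 0]], [14, [0.01, -0.81, -0.15], [0, 0, 0]], [14, [0.01, -0.79, -0.22], [0, 0, 0]], [14, [0.01, -0.77, -0.29], [0, 0, 0]], [14, [0.01, -0.74, -0.35], [0, 0, 0]], [14, [0.01, -0.70, -0.42], [0, 0, 0]],

[14, [0.01, -0.67, -0.47], [0, 0, 0]], [14, [0.01, -0.62, -0.54], [0, 0, 0]], [14, [0.01, -0.58, -0.58], [0, 0, 0]], [14, [0.01, -0.52, -0.63], [0, 0, 0]], [14, [0.01, -0.46, -0.68], [0, 0, 0]], [14, [0.01, -0.41, -0.71], [0, 0, 0]], [14, [0.01, -0.34, -0.75], [0, 0, 0]], [14, [0.01, -0.22, -0.62], [0, 0, 0]], [14, [0.01, -0.14, -0.47], [0, 0, 0]], [14, [0.01, -0.12, -0.48], [0, 0, 0]], [14, [0.01, -0.09, -0.48], [0, 0, 0]], [14, [0.01, -0.04, -0.33], [0, 0, 0]],
```

Emit:
move_arm(
  motion=[
    [14,[0.01,-0.29,0.11],[0,0,0]],
    [14,[0.01,-0.47,0.14],[0,0,0]],
    [14,[0.01,-0.64,0.16],[0,0,0]],
    [14,[0.01,-0.81,0.14],[0,0,0]],
    [14,[0.01,-0.82,0.06],[0,0,0]],
    [14,[0.01,-0.82,0],[0,0,0]],
    [14,[0.01,-0.81,-0.08],[0,0,0]],
    [14,[0.01,-0.81,-0.15],[0,0,0]],
    [14,[0.01,-0.79,-0.22],[0,0,0]],
    [14,[0.01,-0.77,-0.29],[0,0,0]],
    [14,[0.01,-0.74,-0.35],[0,0,0]],
    [14,[0.01,-0.7,-0.42],[0,0,0]],
    [14,[0,0,0],[0,0,0]],
  ],
)

```text
time_s: 27.72
ee_pos: [454.7, 172.6, 237.8]
ee_rot: [-179.2, 0.1, -179.3]
force: [2.0, -2.0, 3.3]
gripper_width: 17.7
gripper_force: 10.0
```

Emit:
move_arm(
  motion=[
    [14,[0.01,-0.57,-0.47],[0,0,0]],
    [14,[0.01,-0.62,-0.54],[0,0,0]],
    [14,[0.01,-0.58,-0.58],[0,0,0]],
    [14,[0.01,-0.52,-0.63],[0,0,0]],
    [14,[0.01,-0.46,-0.68],[0,0,0]],
    [14,[0.01,-0.41,-0.71],[0,0,0]],
    [14,[0.01,-0.34,-0.75],[0,0,0]],
    [14,[0.01,-0.22,-0.62],[0,0,0]],
    [14,[0.01,-0.14,-0.47],[0,0,0]],
    [14,[0.01,-0.12,-0.48],[0,0,0]],
    [14,[0.01,-0.09,-0.48],[0,0,0]],
    [14,[0,-0.04,-0.33],[0,0,0]],
    [14,[0,0,0],[0,0,0]],
    [14,[0,0,0],[0,0,0]],
  ],
)

```text
time_s: 28.88
ee_pos: [457.2, 69.0, 70.1]
ee_rot: [-178.9, 0.1, -178.9]
force: [2.1, -16.0, 1.3]
gripper_width: 17.6
gripper_force: 10.0
```

```bash
python3 - <<'E'
from workcell import *
from h import *
s=state();print(s["time_s"],s["ee_pos"],s["ee_rot"],s["force"],s["torque"])
a=grab_frame("scene");cv2.imwrite("pics/s9.png",a);b=grab_frame("wrist");cv2.imwrite("pics/w9.png",b)
E
```

```text
28.8833 [457.20206344  68.9935812   70.08162688] [-1.78914722e+02  5.79405472e-02 -1.78942949e+02] [  2.13123468 -16.02257043   1.32130644] [-2.68557988 -0.37828357  0.01576852]
```

Emit:
move_arm(
  motion=[
    [14,[0,-0.12,0],[0,0,0]],
    [14,[0,-0.08,-0.2],[0,0,0]],
    [14,[0,0,-0.2],[0,0,0]],
    [14,[0,0,0],[0,0,0]],
  ],
)

```text
time_s: 29.32
ee_pos: [457.2, 67.8, 59.2]
ee_rot: [-179.3, 0.1, -179.0]
force: [2.5, -7.3, -0.0]
gripper_width: 17.5
gripper_force: 10.0
```

Emit:
move_arm(
  motion=[
    [20,[0,0,0],[0,0,0]],
    [26,[0,0,0],[0,0,0]],
    [30,[0,0,0],[0,0,0]],
    [32,[0,0,0],[0,0,0]],
    [32,[0,0,0],[0,0,0]],
    [32,[0,0,0],[0,0,0]],
    [32,[0,0,0],[0,0,0]],
  ],
)

```text
time_s: 29.9
ee_pos: [457.1, 70.0, 59.8]
ee_rot: [-179.5, 0.0, -179.1]
force: [0.3, -1.0, 0.3]
gripper_width: 32.0
gripper_force: 0.0
```

```bash
python3 - <<'E'
from workcell import *
from h import *
s=state();print(s["time_s"],s["ee_pos"],s["force"],s["gripper_width"])
b=grab_frame("wrist");cv2.imwrite("pics/w10.png",b);w=camera_info("wrist")
p=cv2.imread("pics/w9.png")
for im in (p,b):
    m=(im.max(2)<60).astype(np.uint8);n,l,st,c=cv2.connectedComponentsWithStats(m[150:260,230:290].copy())
    print([(st[i].tolist(),c[i].round(1).tolist()) for i in range(1,n) if st[i,4]>100])
for z in (95,100,105,110,115):print(z,proj(w,(457,67,z),1),proj(w,(438,67,z+9),1))
E
```

```text
29.9 [457.11184489  69.98456659  59.8328034 ] [ 0.30727864 -0.9592169   0.338099  ] 31.980995473133383
[([0, 67, 54, 43, 1343], [26.0, 95.1])]
[([51, 67, 9, 43, 319], [55.5, 89.4]), ([7, 71, 28, 39, 1020], [20.8, 90.7])]
95 [251.69540674 240.21720265] [251.75563667 216.77108383]
100 [251.52450693 243.57403923] [251.56857164 219.79435011]
105 [251.34512032 247.10093181] [251.37096111 222.99141567]
110 [251.15665378 250.81006359] [251.16193804 226.37690045]
115 [250.95846427 254.71468158] [250.9405445  229.96700246]
```

Emit:
move_arm(
  motion=[
    [32,[0,-0.05,0.3],[0,0,0]],
    [32,[0,0,0.5],[0,0,0]],
    [32,[0,0,0.8],[0,0,0]],
    [32,[0,0,1],[0,0,0]],
    [32,[0,0,1],[0,0,0]],
    [32,[0,0,1],[0,0,0]],
    [32,[0,0,1],[0,0,0]],
    [32,[-0.3,-0.6,1],[0,0,0]],
    [32,[-0.3,-0.6,1],[0,0,0]],
    [32,[-0.3,-0.6,1],[0,0,0]],
    [32,[-0.3,-0.6,0],[0,0,0]],
    [32,[-0.3,-0.6,0],[0,0,0]],
    [32,[0,0,0],[0,0,0]],
  ],
)

```text
time_s: 31.03
ee_pos: [418.6, -8.3, 276.1]
ee_rot: [-179.4, 0.1, -179.2]
force: [0.1, 0.9, 0.3]
gripper_width: 32.0
gripper_force: 0.0
```

```bash
python3 - <<'E'
from workcell import *
from h import *
s=state();print(s["time_s"],s["ee_pos"],s["force"])
a=grab_frame("scene");t=grab_frame("top");b=grab_frame("wrist");w=camera_info("wrist")
for n,i in(("s11",a),("t11",t),("w11",b)):cv2.imwrite(f"pics/{n}.png",i)
sc=camera_info("scene");tp=camera_info("top")
print("knob home exp scene/top/wrist",*[f.round(1) for f in (proj(sc,(457,70,95)),proj(tp,(457,70,95)),proj(w,(457,70,95),1))])
r=lambda im,x,y,w,h:cv2.resize(im[y:y+h,x:x+w],(400,300),interpolation=cv2.INTER_CUBIC)
cv2.imwrite("pics/q11.png",np.vstack([np.hstack([r(a,255,175,120,90),r(t,150,130,120,90)]),np.hstack([r(b,100,0,320,240),r(a,140,115,120,90)])]))
E
```

```text
31.0333 [418.55612345  -8.25646869 276.08374599] [0.09829009 0.85006186 0.34558807]
knob home exp scene/top/wrist [278.7 191.9] [234.2 197.2] [312.4 200.4]
```

View pics/q11.png

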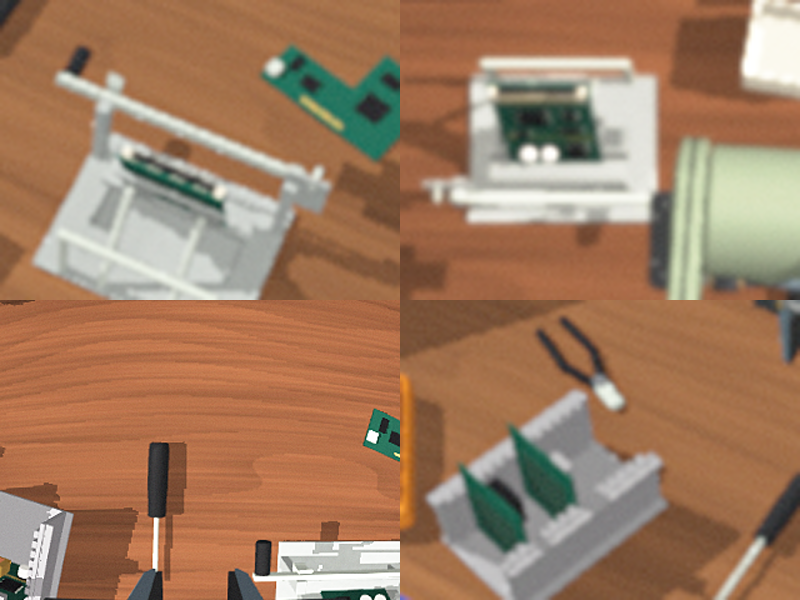

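The picture shows the bar lying across the carrier's front with its knob at (78,60) in the scene crop. The card leans in the carrier, components outward, and the other cards are undisturbed. I'll check the bar's level numerically.

```bash
python3 - <<'E'
from workcell import *
from h import *
sc=camera_info("scene");w=camera_info("wrist")
def blob(im,x,y,ww,h,th):
    m=(im[y:y+h,x:x+ww].max(2)<th).astype(np.uint8);n,l,st,c=cv2.connectedComponentsWithStats(m)
    i=1+np.argmax(st[1:,4]);print(st[i],c[i]+[x,y]);return c[i]+[x,y]
k=blob(cv2.imread("pics/s11.png"),268,183,20,20,75);q=blob(cv2.imread("pics/w11.png"),298,185,25,40,60)
print(tri([ray(sc,k),ray(w,q,True)]))
for z in (85,95,105,115):print(z,proj(sc,(457,70,z)).round(1))
# bar line in the scene: bright ridge midpoints vs projected home bar
for P in [(481,70,95),(480,120,95),(478,304,95)]: print(P,((proj(sc,P)-[255,175])*400/120).round())
E
```

```text
[ 8  7  6  7 25] [278.32 192.88]
[  6   7  13  29 271] [310.20295203 205.84870849]
(array([463.290406  ,  69.13657274,  97.1220139 ]), [np.float64(2.2613932564313814), np.float64(2.261393256431344)])
85 [278.6 193.6]
95 [278.7 191.9]
105 [278.8 190.2]
115 [278.9 188.5]
(481, 70, 95) [68. 75.]
(480, 120, 95) [115.  94.]
(478, 304, 95) [294. 171.]
```

The knob triangulates to z ≈ 97 (home is 95). A light downward touch will confirm it's fully in the keeper.

Emit:
move_arm(
  motion=[
    [4,[0.3,0.6,0],[0,0,0]],
    [4,[0.3,0.6,0],[0,0,0]],
    [4,[0.3,0.6,0],[0,0,0]],
    [4,[0.3,0.6,-0.5],[0,0,0]],
    [4,[0.3,0.6,-1],[0,0,0]],
    [4,[0,0,-1],[0,0,0]],
    [4,[0,0,-1],[0,0,0]],
    [4,[0,0,-1],[0,0,0]],
    [4,[0,0,-1],[0,0,0]],
    [4,[0,0,-1],[0,0,0]],
    [4,[0,0,-0.6],[0,0,0]],
    [4,[0,0,-0.3],[0,0,0]],
    [4,[0,0,0],[0,0,0]],
    [4,[0,0,0],[0,0,0]],
  ],
)

```text
time_s: 32.35
ee_pos: [457.7, 69.1, 90.1]
ee_rot: [-179.5, 0.0, -179.1]
force: [0.5, 0.3, 0.6]
gripper_width: 3.9
gripper_force: 0.0
```

Emit:
move_arm(
  motion=[
    [4,[0,0,-0.12],[0,0,0]],
    [4,[0,0,-0.12],[0,0,0]],
    [4,[0,0,0],[0,0,0]],
    [4,[0,0,0],[0,0,0]],
  ],
)

```text
time_s: 32.68
ee_pos: [457.4, 68.6, 84.2]
ee_rot: [-179.5, 0.1, -179.1]
force: [0.1, 0.4, 1.0]
gripper_width: 4.1
gripper_force: 0.0
```

Emit:
move_arm(
  motion=[
    [4,[0,0,-0.12],[0,0,0]],
    [4,[0,0,-0.08],[0,0,0]],
    [4,[0,0,0],[0,0,0]],
    [4,[0,0,0],[0,0,0]],
  ],
)

```text
time_s: 33.02
ee_pos: [457.1, 68.5, 78.7]
ee_rot: [-179.4, 0.0, -179.1]
force: [0.2, -0.4, 0.2]
gripper_width: 4.3
gripper_force: 0.0
```

Emit:
move_arm(
  motion=[
    [4,[0,0,-0.1],[0,0,0]],
    [4,[0,0,-0.08],[0,0,0]],
    [4,[0,0,0],[0,0,0]],
    [4,[0,0,0],[0,0,0]],
  ],
)

```text
time_s: 33.35
ee_pos: [457.0, 68.5, 74.2]
ee_rot: [-179.4, 0.0, -179.1]
force: [0.2, 0.7, 0.0]
gripper_width: 4.1
gripper_force: 0.0
```

Emit:
move_arm(
  motion=[
    [4,[0,0,-0.08],[0,0,0]],
    [4,[0,0,-0.06],[0,0,0]],
    [4,[0,0,0],[0,0,0]],
    [4,[0,0,0],[0,0,0]],
  ],
)

```text
time_s: 33.68
ee_pos: [457.1, 68.5, 70.7]
ee_rot: [-179.4, 0.0, -179.1]
force: [0.0, -0.1, -0.4]
gripper_width: 4.1
gripper_force: 0.0
```

Emit:
move_arm(
  motion=[
    [4,[0,0,-0.06],[0,0,0]],
    [4,[0,0,-0.06],[0,0,0]],
    [4,[0,0,0],[0,0,0]],
    [4,[0,0,0],[0,0,0]],
  ],
)

```text
time_s: 34.02
ee_pos: [457.5, 68.6, 68.6]
ee_rot: [-179.4, 0.1, -179.1]
force: [-0.4, -0.2, 6.6]
gripper_width: 4.3
gripper_force: 2.9
```

Contact came at TCP 68.7, meaning the knob top is at about 104, exactly home. One more slight press for stiffness, then retreat.

Emit:
move_arm(
  motion=[
    [4,[0,0,-0.04],[0,0,0]],
    [4,[0,0,0],[0,0,0]],
    [4,[0,0,0],[0,0,0]],
  ],
)

```text
time_s: 34.27
ee_pos: [457.6, 68.6, 68.3]
ee_rot: [-179.4, 0.1, -179.1]
force: [-2.5, -1.0, 12.3]
gripper_width: 3.9
gripper_force: 5.9
```

Emit:
move_arm(
  motion=[
    [4,[0,0,0.5],[0,0,0]],
    [4,[0,0,1],[0,0,0]],
    [4,[0,0,1],[0,0,0]],
    [4,[0,0,1],[0,0,0]],
    [4,[0,0,1],[0,0,0]],
    [4,[0,0,1],[0,0,0]],
    [4,[0,0,1],[0,0,0]],
    [4,[-0.3,-0.6,1],[0,0,0]],
    [4,[-0.3,-0.6,0],[0,0,0]],
    [4,[-0.3,-0.6,0],[0,0,0]],
    [4,[0,0,0],[0,0,0]],
    [4,[0,0,0],[0,0,0]],
  ],
)

```text
time_s: 35.27
ee_pos: [434.6, 23.4, 254.4]
ee_rot: [-179.5, 0.1, -179.2]
force: [0.1, 0.3, -0.3]
gripper_width: 3.7
gripper_force: 0.0
```

```bash
python3 - <<'E'
from workcell import *
from h import *
a=grab_frame("scene");o=cv2.imread("pics/s11.png")
print(np.abs(a[185:265,260:345].astype(int)-o[185:265,260:345]).max(2).mean(), state()["force"])
m=(a[183:203,268:288].max(2)<75).astype(np.uint8);print(cv2.connectedComponentsWithStats(m)[3]+[268,183])
print(job_done())
E
```

```text
2.253823529411765 [-0.41618062  0.65157511 -0.58538727]
[[277.44533333 192.47466667]
 [278.32       192.88      ]]
the job is handed in; nothing more can be done
None
```

The tall card is leaning flat in the carrier with its components facing out, the retaining bar is down in its keeper, and I handed the job in at about 35 s; the card took three settings to lie flat, and no verdict was returned.

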